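# Clamp a tube offcut in the filing jig

## Robot

A 6-joint arm with a two-finger parallel gripper is mounted at the origin on a cart in front of the work surface, level with it; the furniture and walls round the work are solid. World frame = base frame: x ahead of the robot, y to its left, z up, the work surface at z = 0. Lengths are in m, angles in degrees, forces in N, time in s.
With the tool pointing down it reaches from about 0.25 to 0.725 m from the base axis. Payload 9.7 kg.
Tool frame: the origin (TCP) lies between the finger pads; the fingertips stand 11 mm ahead of it and the grasp point (between the pads) lies 8 mm behind it; z points along the fingers, x is the direction in which the jaws open and shut, and the axes are right-handed (so a half turn about z gives the same grasp; the last joint's range is limited). The gripper opens to 85 mm and grips with 20 to 120 N. Pads are 22 mm wide; open, the fingers measure 114 mm over their backs; the gripper's body (76 mm by 85 mm) begins 54 mm behind the grasp point. The pads swing forward as they close: fully open they stand 13 mm farther back than shut.
Start: joints at [76.203, 4.979, 10.078, 95.1, 0, 90], TCP at [0.131, 0.534, 0.242] pointing down, gripper open.
Joint ranges: [-179.16, 179.16], [-48.56, 103.87], [-65.8, 70.77], [-126.05, 130.52], [-82.76, 87.17], [-180, 180]. Speed limits (degrees/s): [127.2, 127.2, 147.25, 180, 180, 180].

## Interface

Orientations are given as [roll, pitch, yaw] about the fixed x, y, z axes, in that order (R = Rz(yaw) Ry(pitch) Rx(roll)).
In Python, from workcell import get_obs, camera, job_done, spotter gives the robot as it stands.
- The arm moves only by the tool play_rows, never from a script. Its argument "rows" is a list of rows, each a list of 3 entries, a list of its own where there are three numbers: the closure, from 0 (fully open) to 1 (shut), then the shift along the tool's x, y, z in cm, then the turn, a rotation vector about the tool's x, y, z in degrees. In form: [[claw, [x, y, z], [wx, wy, wz]], ...]. A call has 1 to 12 rows; each row shifts and turns the pose as measured when the row begins, along the tool's axes as they then stand; what a row does not reach is not made up. A row lasts 1/10 s, in which the tool goes at most 50 mm and 8.59 degrees, less where a joint would pass 70% of its speed; a pose out of reach is approached as far as the arm can. A call is refused whole if a number of a shift passes 5 or a number of a turn 8.59, either way. A call with a gripper value outside its range is refused whole. The fingers move at their own pace and stop on an object; "newtons" is the grip in N (left out, the last holds). Time passes only in rows, so rows that do not move let the fingers close. It gives the time, the measured TCP pose, the force and the opening at its end, in the units of the state.
- get_obs(): the state, without advancing time (a new reading comes with each control period).
- camera(name): name is "side" or "top"; returns a dict with "img" (480x640x3 uint8, red, green, blue), "intrinsics" (3x3 intrinsics, pixels), "xyz" and "orientation" of the camera in the world. Camera axes: x right, y down, z forward; pixel columns grow to the right and rows downward; lengths in m; the calibration is good to about 2 mm. A picture is of the moment at which its call begins. There is no depth.
- job_done(): hands the job in, once; it reports no verdict.
Trained networks look in a picture, given as the dict that the camera call returned (one of the last four; its "shot" number tells which), for a name from the list of things; names that differ only in an ending like _2 or _b are one class to them, and where a whole thing is asked for, a point or a joint stands for the part that bears it (a point fixed in the world has none). Each returns a list of dicts, best first, with "confidence" (0 to 1); they miss things now and then, are a little off and sometimes report something else, mostly with a low value. They report only what shows in the picture. A call takes as long as a camera call. They do not tell look-alikes from the thing itself.
- spotter.spot_in(picture, thing): "point" ([x, y, z] in m, in world coordinates, good to about 4 mm: the middle of the surface that is visible of it).
- spotter.trace(picture, thing): "pixels" (480x640 bool, what is visible of it).
The state is a dict: "time": time; "q": joint angles; "qd": joint speeds; "joint_efforts": joint torques, N m; "ee_pos": TCP position; "tcp_rot": TCP orientation; "wrist_force": force on the tool from outside, world axes, zero at the start; "torque": the same for the moment, N m; "opening": finger opening in m.
Only numpy, scipy, OpenCV 4.12 (cv2) and the standard library are available. Lean on these libraries where they do the work, as an engineer would, in place of code of your own. Each camera call takes 0.05 s, during which the arm holds its last target.

## Task

Get the short steel tube that lies to the right of the jig ready for filing: swing the jig's toggle clamp open by its lever, lay the tube in the vee and slide it gently up until its end meets the end stop. Then swing the lever shut, fully home past its dead centre, so that the clamp stays locked down on the tube by itself. Leave the magnet square and the sanding block where they lie.

Things in the scene. Friction and masses are not known exactly. Their poses are not given: they have to be found in the camera images.
- jig: Filing jig, fixed to the bench: dark steel base plate 166 x 78 x 10 mm with an angle-iron vee, an end stop and a toggle clamp. Origin on the bench straight below the shut clamp's foot. y runs along the vee to the stop, z up; the lever is on the -x side. Plate: x -127 to 39, y -43 to 35 mm. Clamp bracket: x -35 to -110, y -28 to 28 mm, 90 mm high.
- vee_home (a point): Where the tube's middle is when it lies in the vee, its end at the stop: jig x 0, y -27 mm, 38 mm up. Axes as the jig's. The 90-degree vee opens upward, y -40 to 18 mm in the jig; its lips are 38 mm up, 20 mm either side. The last 32 mm of a tube that is home overhang the vee's -y end, underside 24 mm above the bench; one lying over 12 mm short tips out when let go.
- end_stop: Upright steel plate 44 mm wide, 7 mm thick, top 50 mm above the bench, closing the +y end of the vee. Origin at the foot of its face, 10 mm above the bench; the face looks to the jig's -y, at jig y = 18 mm.
- tube_mid (a point): Middle of the plain steel tube offcut, 90 mm long, 27 mm in diameter, about 70 g, lying on the bench (middle 13.5 mm up) to the right of the jig. x is the tube's axis; both ends are alike and any roll will do. It rolls if knocked.
- clamp_lever (a joint): Lever angle: 0 shut on its hard stop, growing as it is raised; dead centre at 0.13, fully open 1.35 (hard stop), bar then upright, clear of the vee. Starts shut, lifts easily; left above 1.1 it stays up, lower it may sink. Turns about the jig's y. With the tube in, the sprung foot meets it near 0.4; from there it resists with up to 6 N at the grip until dead centre, then snaps shut.
- lever_hinge (a point): Pivot of the lever on the bracket: jig x -99 mm, y 0, 80 mm above the bench. Axes as the jig's.
- lever_grip (a point): Middle of the lever's black moulded grip, 80 mm from lever_hinge. The grip is 85 mm long (35 to 120 mm from the pivot), 16 mm wide along the jig's y, 14 mm thick. Shut, the lever points level to the jig's -x, 80 mm above the bench; open, it stands up, leaning 13 degrees away from the vee. Its own x points to the pivot.
- clamp_foot: Rubber foot, 19 mm in diameter, on a sprung spindle at the end of the clamp's bar. Origin at the middle of its underside; shut over an empty vee it is 46.5 mm above the bench, 5 mm lower than the top of a tube in the vee. Locked, it presses the tube with about 24 N. Bar and spindle reach 86 mm up when shut, 145 mm when open.
- tube: The same tube; origin at its underside as it first lies (turns with it as it rolls).
- file: Flat file with wooden handle, 283 x 23 x 23 mm, lying left of the jig for the next job; not needed now and does not budge.
- magnet: Flat magnet square for welding, 35 x 79 x 16 mm, behind the jig; stays.
- sanding_block: Cork sanding block, 56 x 100 x 29 mm, behind the jig to the right; stays.
Mind the look-alikes: they are no part of the job. There is more than one size of the tube; the job needs the larger.

How it is judged (in metres and radians):
On the way, in this order (a step that is already met when the one before it is completed fails the run):
1. the clamp lever has been swung open (value of joint clamp_lever above 0.8 rad), for 0.2 s.
2. the tube lies in the vee against the stop, the clamp still open (y of tube_mid in the frame of vee_home above -0.002 m and distance between tube_mid and vee_home below 0.0035 m and angle between the x axis of tube_mid and the y axis of vee_home, either way round below 0.05 rad and value of joint clamp_lever above 0.5 rad), for 0.2 s.
At the end, for the whole second after the job is handed in: The tube lies in the vee, its middle within 3.5 mm of vee_home and its end within 2 mm of the stop, in line to 0.05 rad and at rest; the lever is shut past dead centre (below 0.07 rad) and the foot presses the tube with more than 8 N (y of tube_mid in the frame of vee_home above -0.002 m and distance between tube_mid and vee_home below 0.0035 m and angle between the x axis of tube_mid and the y axis of vee_home, either way round below 0.05 rad and value of joint clamp_lever below 0.07 rad and contact force between clamp_foot and tube above 8 N and linear speed of tube below 0.01 m/s); the robot touches nothing.
It fails at once if the tube is rammed against the end stop (more than 40 N) (contact force between tube and end_stop above 40 N).
It fails at once if the magnet square is moved by more than 2 cm (distance of magnet from where it was at the start of the episode above 0.02 m).
It fails at once if the sanding block is moved by more than 2 cm (distance of sanding_block from where it was at the start of the episode above 0.02 m).
It also fails if it takes over 67 s, if anything falls off the work surface, if the arm or the gripper's body presses on something with over 40 N, if the wrist force passes 120 N, or if a joint passes its speed limit or range.

## Working session

There is one attempt and no reset: what is moved stays moved. The work goes in short steps, Python scripts to look and compute and a tool call to move; the robot and the scene stay as the last step left them, time stands still between calls to the robot, and variables do not carry over. Pictures are saved under pics/ and viewed, and the job is handed in when it is done.

Besides the shell and the picture viewer there is one more tool, called as name(argument=value, ...), one argument or row to a line, values as JSON. play_rows: Moves the arm, as the interface text tells. Its arguments: {"type":"object","properties":{"rows":{"type":"array","items":{"type":"array"}},"newtons":{"type":"number"}},"required":["rows"]}

```bash
mkdir -p pics; ls; cat > look.py <<'E'
import cv2,sys
from workcell import get_obs,camera,spotter
def save(p,n): cv2.imwrite('pics/'+n,cv2.cvtColor(p['img'],cv2.COLOR_RGB2BGR))
E
python3 - <<'E'
from look import *
print(get_obs())
for n in('side','top'):
    p=camera(n); save(p,n+'0.png'); print(n,p['intrinsics'],p['xyz'],p['orientation'])
    for t in['jig','tube','tube_mid','end_stop','clamp_foot','lever_grip','lever_hinge','magnet','sanding_block','clamp_lever']:
        for r in spotter.spot_in(p,t): print(t,r)
E
```

```text
pics
{'time': 0.0, 'q': array([7.62025002e+01, 5.01165617e+00, 1.00317659e+01, 9.50995779e+01,
       2.20844369e-03, 9.00023589e+01]), 'qd': array([-0.15179354, -0.02134308,  0.00652048,  0.03760446, -0.04787177,
        0.06932327]), 'joint_efforts': array([ 2.81024717e-03, -5.20389998e+01,  4.64803648e+01,  1.60668843e-02,
        1.78811970e-04, -7.78051970e-07]), 'ee_pos': array([0.131105  , 0.53390879, 0.24155365]), 'tcp_rot': array([-1.79997795e+02,  7.94682130e-02,  7.62001413e+01]), 'wrist_force': array([-0.4279101 ,  0.37664922, -0.25572084]), 'torque': array([-0.0280303 ,  0.00576253,  0.03923528]), 'opening': 0.08536058191296013}
side [[486.44833484   0.         319.88800313]
 [  0.         486.44833484 234.74229577]
 [  0.           0.           1.        ]] [0.55670856 1.19705207 0.49010154] [-114.24346686    0.32188024 -178.32836834]
jig {'point': [0.5422, 0.3281, 0.0416], 'confidence': 0.7}
tube_mid {'point': [0.4269, 0.0871, 0.0177], 'confidence': 0.81}
tube_mid {'point': [0.4128, 0.2147, 0.0131], 'confidence': 0.56}
end_stop {'point': [0.5982, 0.3374, 0.0311], 'conf
[... 777 characters left out ...]
[0.4264, 0.083, 0.0254], 'confidence': 0.97}
tube {'point': [0.4162, 0.1929, 0.0173], 'confidence': 0.78}
tube_mid {'point': [0.4224, 0.0832, 0.0222], 'confidence': 0.93}
tube_mid {'point': [0.4179, 0.1937, 0.0178], 'confidence': 0.75}
end_stop {'point': [0.5951, 0.3325, 0.0494], 'confidence': 0.7}
lever_grip {'point': [0.4437, 0.322, 0.0857], 'confidence': 0.96}
lever_hinge {'point': [0.5402, 0.3143, 0.0225], 'confidence': 0.7}
magnet {'point': [0.7391, 0.2447, 0.0088], 'confidence': 0.68}
sanding_block {'point': [0.7034, 0.1244, 0.0283], 'confidence': 0.67}
clamp_lever {'point': [0.4409, 0.3198, 0.0872], 'confidence': 0.6}
clamp_lever {'point': [0.7407, 0.2503, 0.0111], 'confidence': 0.28}
```

View pics/top0.png

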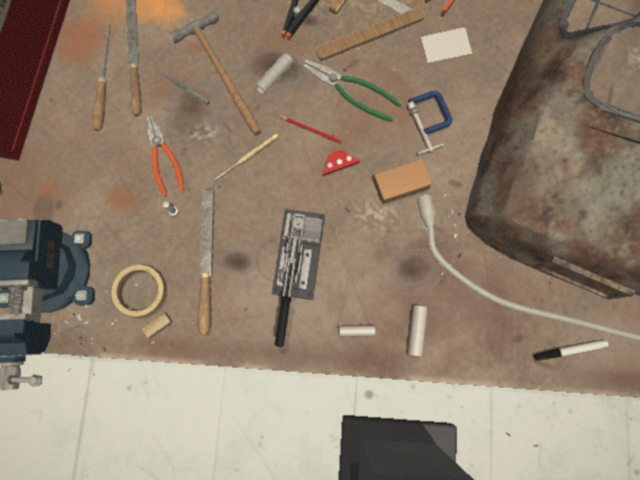

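View pics/side0.png

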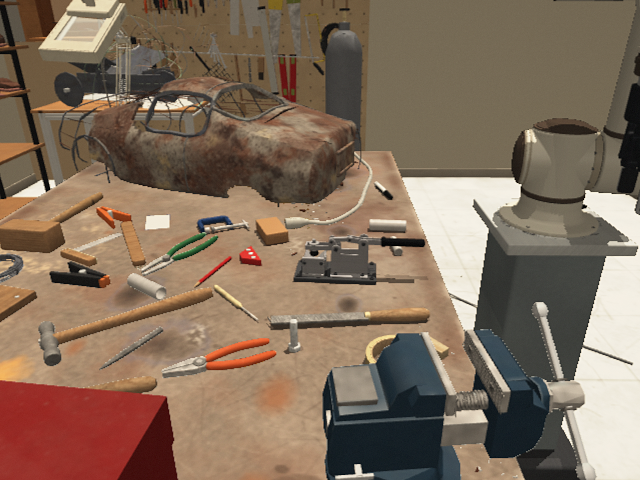

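```bash
python3 - <<'E'
import cv2
a=cv2.imread('pics/top0.png')
cv2.imwrite('pics/c1.png',cv2.resize(a[200:360,250:350],None,fx=5,fy=5,interpolation=cv2.INTER_CUBIC)[:, :])
c=cv2.resize(a[295:365,320:440],None,fx=6,fy=6,interpolation=cv2.INTER_CUBIC); cv2.imwrite('pics/c2.png',c)
s=cv2.imread('pics/side0.png')
cv2.imwrite('pics/c3.png',cv2.resize(s[210:300,280:440],None,fx=5,fy=5,interpolation=cv2.INTER_CUBIC))
E
```

```text
(no output)
```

View pics/c1.png

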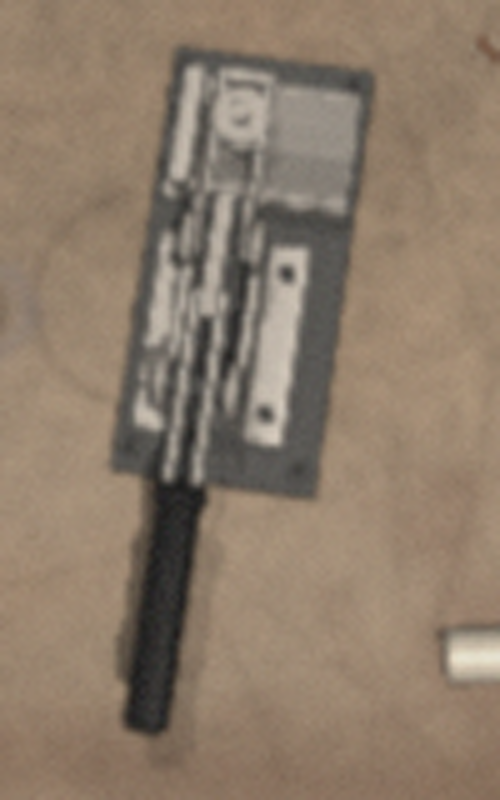

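View pics/c2.png

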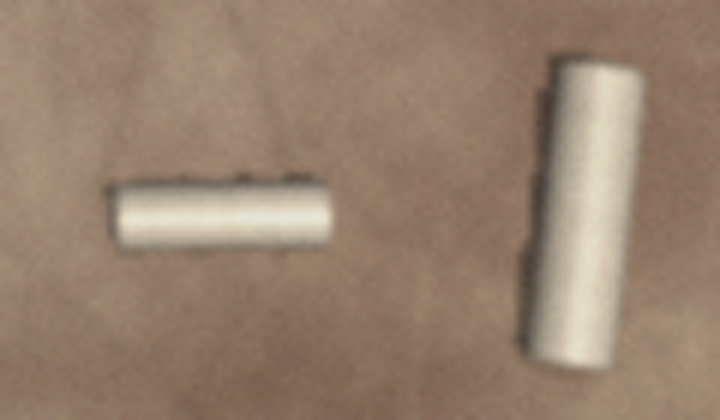

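View pics/c3.png

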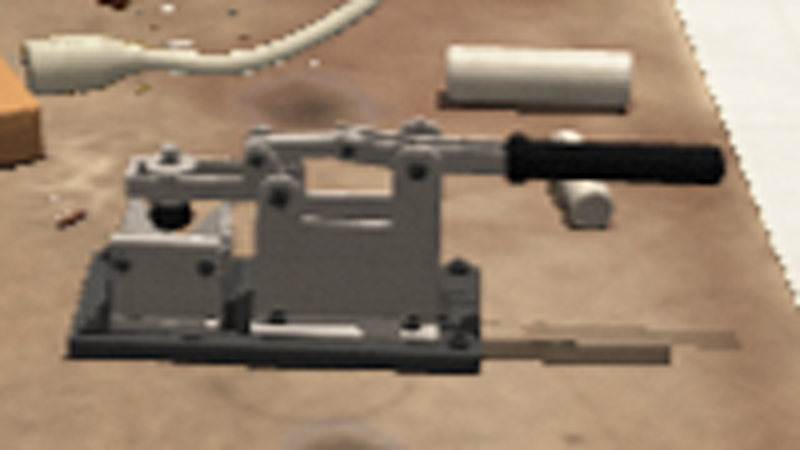

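```bash
cat > geo.py <<'E'
import numpy as np
from scipy.spatial.transform import Rotation as R
from scipy.optimize import least_squares
K={'side':(486.448335,319.888,234.7423),'top':(500.85657,324.678,239.30112)}
X={'side':[0.55670856,1.19705207,0.49010154],'top':[0.3903574,0.24502344,0.94565601]}
O={'side':[-114.24346686,0.32188024,-178.32836834],'top':[-1.68353147e+02,1.24751602e-01,-8.58485766e+01]}
def proj(c,P):
    f,cx,cy=K[c]; p=(np.atleast_2d(P)-X[c])@R.from_euler('xyz',O[c],degrees=True).as_matrix()
    return np.c_[f*p[:,0]/p[:,2]+cx,f*p[:,1]/p[:,2]+cy]
def ray(c,u,z):
    f,cx,cy=K[c]; d=R.from_euler('xyz',O[c],degrees=True).as_matrix()@[(u[0]-cx)/f,(u[1]-cy)/f,1]
    return np.array(X[c])+d*(z-X[c][2])/d[2]
def jw(p,P):
    P=np.atleast_2d(P)/1000.; c,s=np.cos(p[2]),np.sin(p[2])
    return np.c_[p[0]+c*P[:,0]-s*P[:,1],p[1]+s*P[:,0]+c*P[:,1],P[:,2]]
E
python3 - <<'E'
from geo import *
T=[((286,209.4),(39,35,10)),((324.6,214.4),(39,-43,10)),((313,299),(-127,-43,10)),((272.6,293.4),(-127,35,10)),((279.4,345.6),(-219,0,80)),((286,297),(-134,0,87))]
S=[((293.6,281),(39,35,0)),((376,284.4),(-127,35,0)),((424.5,242.5),(-219,0,80)),((382,242),(-134,0,80))]
# crop offset 280,210 scale 5
for sel in ('t','s','b'):
    def f(p):
        r=[]
        if sel!='s': r.append(proj('top',jw(p,[t[1] for t in T]))-[t[0] for t in T])
        if sel!='t': r.append(proj('side',jw(p,[t[1] for t in S]))-[t[0] for t in S])
        return np.vstack(r).ravel()
    s=least_squares(f,[.6,.31,0],loss='soft_l1'); print(sel,s.x,np.degrees(s.x[2])); print(s.fun.reshape(-1,2).round(1).tolist())
p=s.x
print('home',jw(p,[0,-27,38]),'hinge',jw(p,[-99,0,80]),'grip',jw(p,[-179,0,80]))
# tube axis
o=np.array([320,295])
for a in [((600,62),(570,368))]:
    e=[ray('top',o+np.array(q)/6.,.0135+h) for q,h in((a[0],.008),(a[1],.008))]
    print(e,np.mean(e,0),np.linalg.norm(e[0]-e[1]),np.degrees(np.arctan2(*(e[0]-e[1])[1::-1])))
for q in [((447,78)),((631,82))]:
    print(ray('side',np.array([280,210])+np.array(q)/5.,.0135))
q=[((115,215)),((332,217))]
e=[ray('top',o+np.array(a)/6.,.01) for a in q]; print('small',e,np.linalg.norm(e[0]-e[1]))
E
```

```text
t [ 0.59641932  0.30871228 -0.06548992] -3.752295974230101
[[-0.6, -0.9], [0.8, -0.5], [0.2, 0.5], [-0.8, 0.4], [-0.2, 1.0], [0.6, -0.7]]
s [ 0.59597948  0.30633628 -0.07159015] -4.101813226221715
[[0.2, 0.0], [0.2, 0.4], [0.2, 0.3], [-0.7, -0.8]]
b [ 0.59630321  0.30840169 -0.06644709] -3.8071377257267938
[[-0.4, -0.8], [1.0, -0.4], [0.3, 0.6], [-0.7, 0.4], [-0.1, 1.1], [0.7, -0.6], [0.1, 0.6], [0.2, 0.7], [0.1, 0.5], [-0.8, -0.5]]
home [[0.59451046 0.28146128 0.038     ]] hinge [[0.49752168 0.31497512 0.08      ]] grip [[0.41769823 0.32028697 0.08      ]]
[array([0.4694944 , 0.07756638, 0.0215    ]), array([0.37774972, 0.08341792, 0.0215    ])] [0.42362206 0.08049215 0.0215    ] 0.09193110076393382 -3.6494236400945415
[0.46877164 0.08183304 0.0135    ]
[0.37817019 0.08540986 0.0135    ]
small [array([0.4131551 , 0.22201999, 0.01      ]), array([0.41736117, 0.1557015 , 0.01      ])] 0.06645173713707025
```

Candidates for the tube are the small one at (357,330), which measures 66 mm, and the large one at (417,330), which measures 92 x 27 mm and lies to the right of the jig. The cylinder at (275,73) is far behind the jig. The one at (417,330) fits the description, and the enlarged crop shows it clearly thicker and longer. The jig fits at (0.596, 0.308), yaw -3.8°. I'll open the lever first.

```bash
cat > plan.py <<'E'
from geo import *
from workcell import get_obs
J=[0.5963,0.3084,-0.06645]
def plan(xyz,yaw=None,tilt=None,grasp=False):
    o=get_obs(); r=R.from_euler('xyz',o['tcp_rot'],degrees=True)
    t=R.from_euler('xyz',[180,0,yaw],degrees=True) if yaw is not None else r
    xyz=np.array(xyz,float)
    if grasp: xyz=xyz+t.as_matrix()[:,2]*.008
    print('t',round(o['time'],2),'pos',o['ee_pos'].round(4),'rot',o['tcp_rot'].round(2),'open',round(o['opening'],4),'F',o['wrist_force'].round(1))
    print('shift cm (tool)',(r.inv().apply(xyz-o['ee_pos'])*100).round(2),'turn',np.degrees((r.inv()*t).as_rotvec()).round(2))
E
python3 - <<'E'
from plan import *
g=jw(J,[-99-90,0,80])[0]; print(g)
plan(g+[0,0,.06],86.2,grasp=True)
print(proj('top',[[.455,.025,.01],[.455,.14,.01]]))
E
```

```text
[0.40771712 0.32094981 0.08      ]
t 1.1 pos [0.1312 0.5341 0.2423] rot [-180.    -0.    76.2] open 0.0855 F [-1.2 -0.3 -0.2]
shift cm (tool) [-14.11  31.94  11.03] turn [ -0.  -0. -10.]
[[447.04331759 315.72170146]
 [384.86075011 311.18788593]]
```

play_rows(
  rows=[
    [0.4,[-1.76,4,1],[0,0,0]],
    [0.4,[-1.76,4,1],[0,0,0]],
    [0.4,[-1.76,4,1],[0,0,0]],
    [0.4,[-1.76,4,1],[0,0,0]],
    [0.4,[-1.76,4,1],[0,0,0]],
    [0.4,[-1.76,4,1],[0,0,0]],
    [0.4,[-1.76,4,1],[0,0,0]],
    [0.4,[-1.76,4,1],[0,0,0]],
    [0.4,[0,0,0],[0,0,-5]],
    [0.4,[0,0,0],[0,0,-5]],
  ],
  newtons=25,
)

```text
time: 2.1
ee_pos: [0.4185, 0.3134, 0.1583]
tcp_rot: [180.0, -0.1, 86.6]
wrist_force: [-0.8, 0.8, 0.2]
opening: 0.0513
```

```bash
python3 - <<'E'
from plan import *
g=jw(J,[-99-90,0,80])[0]
plan(g,86.2,grasp=True)
E
```

```text
t 2.1 pos [0.4185 0.3134 0.1583] rot [ 1.7997e+02 -1.5000e-01  8.6580e+01] open 0.0513 F [-0.8  0.8  0.2]
shift cm (tool) [ 0.67 -1.12  8.63] turn [ 0.03 -0.15  0.38]
```

play_rows(
  rows=[
    [0.4,[0.67,-1.12,3],[0,0,0]],
    [0.4,[0,0,3],[0,0,0]],
    [0.4,[0,0,2.5],[0,0,0]],
    [0.4,[0,0,0],[0,0,0]],
  ],
)

```text
time: 2.5
ee_pos: [0.4089, 0.3205, 0.0715]
tcp_rot: [179.9, -0.2, 86.6]
wrist_force: [0.1, -0.7, 0.4]
opening: 0.0511
```

```bash
python3 - <<'E'
from plan import *
from look import *
g=jw(J,[-99-90,0,80])[0]
plan(g,86.2,grasp=True)
for n in('side','top'):
    p=camera(n); save(p,n+'1.png')
import numpy as np
a=cv2.imread('pics/side1.png')[150:310,250:450]; b=cv2.imread('pics/top1.png')[190:370,220:400]
cv2.imwrite('pics/m1.png',np.hstack([cv2.resize(a,(400,320)),cv2.resize(b,(360,360))[:320]]))
E
```

```text
t 2.5 pos [0.4089 0.3205 0.0715] rot [179.87  -0.23  86.61] open 0.0511 F [ 0.1 -0.7  0.4]
shift cm (tool) [ 0.04 -0.12 -0.05] turn [ 0.13 -0.23  0.41]
```

View pics/m1.png

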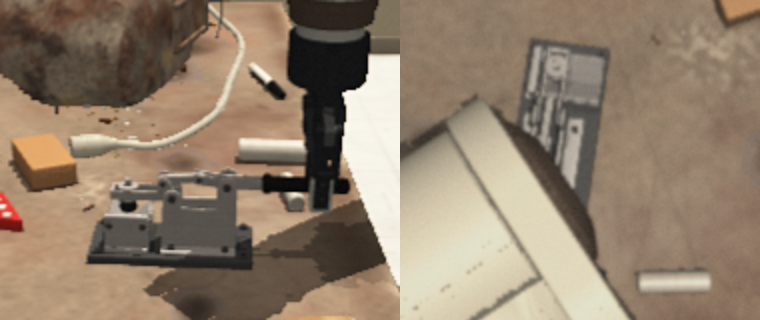

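The fingers straddle the black grip, at about (320,185) in the side crop. I'll close on it.

play_rows(
  rows=[
    [0.9,[0,0,0],[0,0,0]],
    [0.9,[0,0,0],[0,0,0]],
    [0.9,[0,0,0],[0,0,0]],
    [0.9,[0,0,0],[0,0,0]],
    [0.9,[0,0,0],[0,0,0]],
  ],
  newtons=25,
)

```text
time: 3.1
ee_pos: [0.4118, 0.3236, 0.0802]
tcp_rot: [179.5, -0.7, 86.6]
wrist_force: [0.5, 1.0, -3.4]
opening: 0.0151
```

```bash
python3 - <<'E'
from plan import *
from look import *
g=jw(J,[-99-90,0,80])[0]
plan(g,86.2,grasp=True)
# arc steps: jig x -> tool: tool y = +jig x, tool z = down
r=90.
import numpy as np
a=np.radians(np.arange(0,78,7)); print(np.c_[np.degrees(a),-(r*np.cos(a)),r*np.sin(a)].round(1)); d=np.diff(np.c_[-r*np.cos(a),-r*np.sin(a)],axis=0)/10; print(d.round(2).tolist())
E
```

```text
t 3.1 pos [0.4118 0.3236 0.0802] rot [179.46  -0.73  86.62] open 0.0151 F [ 0.5  1.  -3.4]
shift cm (tool) [-0.3  -0.39  0.81] turn [ 0.54 -0.73  0.41]
[[  0.  -90.    0. ]
 [  7.  -89.3  11. ]
 [ 14.  -87.3  21.8]
 [ 21.  -84.   32.3]
 [ 28.  -79.5  42.3]
 [ 35.  -73.7  51.6]
 [ 42.  -66.9  60.2]
 [ 49.  -59.   67.9]
 [ 56.  -50.3  74.6]
 [ 63.  -40.9  80.2]
 [ 70.  -30.8  84.6]
 [ 77.  -20.2  87.7]]
[[0.07, -1.1], [0.2, -1.08], [0.33, -1.05], [0.46, -1.0], [0.57, -0.94], [0.68, -0.86], [0.78, -0.77], [0.87, -0.67], [0.95, -0.56], [1.01, -0.44], [1.05, -0.31]]
```

play_rows(
  rows=[
    [0.9,[0,0.07,-1.0],[0,0,0]],
    [0.9,[0,0.2,-1.1],[0,0,0]],
    [0.9,[0,0.33,-1.05],[0,0,0]],
    [0.9,[0,0.46,-1.0],[0,0,0]],
    [0.9,[0,0.57,-0.94],[0,0,0]],
  ],
)

```text
time: 3.6
ee_pos: [0.4291, 0.3224, 0.1331]
tcp_rot: [179.4, -0.7, 86.6]
wrist_force: [4.3, 4.1, -10.1]
opening: 0.0151
```

```bash
python3 - <<'E'
from plan import *
from look import *
a=np.radians(35); g=jw(J,[-99-90*np.cos(a),0,80+90*np.sin(a)])[0]
plan(g,86.2,grasp=True)
p=camera('side'); save(p,'side2.png')
cv2.imwrite('pics/m2.png',cv2.resize(p['img'][100:310,200:450,::-1],None,fx=2.5,fy=2.5))
E
```

```text
t 3.6 pos [0.4291 0.3224 0.1331] rot [179.42  -0.74  86.6 ] open 0.0151 F [  4.3   4.1 -10.1]
shift cm (tool) [-0.29 -0.51  0.94] turn [ 0.58 -0.74  0.4 ]
```

View pics/m2.png

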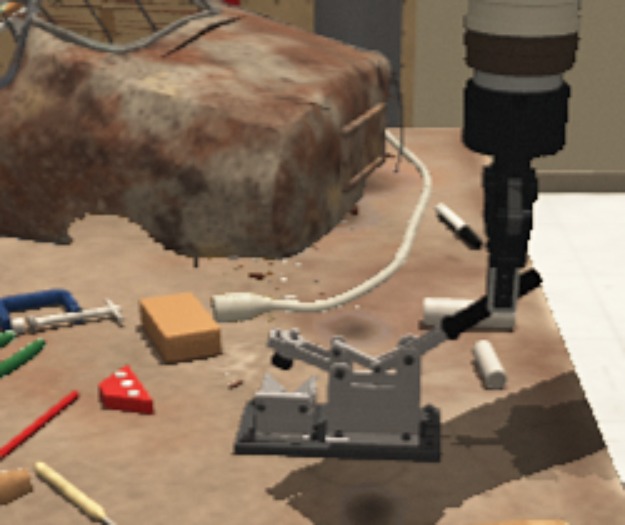

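play_rows(
  rows=[
    [0.9,[0,0.78,-0.77],[0,0,0]],
    [0.9,[0,0.87,-0.67],[0,0,0]],
    [0.9,[0,0.95,-0.56],[0,0,0]],
    [0.9,[0,1.0,-0.44],[0,0,0]],
    [0.9,[0,1.05,-0.3],[0,0,0]],
    [0.9,[0,0.3,0],[0,0,0]],
    [0.9,[0,0,0],[0,0,0]],
  ],
)

```text
time: 4.35
ee_pos: [0.4796, 0.3191, 0.1659]
tcp_rot: [179.8, -0.8, 86.7]
wrist_force: [-1.1, 2.9, -6.1]
opening: 0.0155
```

```bash
python3 - <<'E'
from plan import *
from look import *
a=np.radians(76); g=jw(J,[-99-90*np.cos(a),0,80+90*np.sin(a)])[0]
plan(g,86.2,grasp=True)
p=camera('side'); save(p,'side3.png')
cv2.imwrite('pics/m3.png',cv2.resize(p['img'][100:310,200:450,::-1],None,fx=2.5,fy=2.5))
E
```

```text
t 4.35 pos [0.4796 0.3191 0.1659] rot [179.84  -0.81  86.67] open 0.0155 F [-1.1  2.9 -6.1]
shift cm (tool) [-0.3  -0.37  0.65] turn [ 0.15 -0.81  0.47]
```

View pics/m3.png

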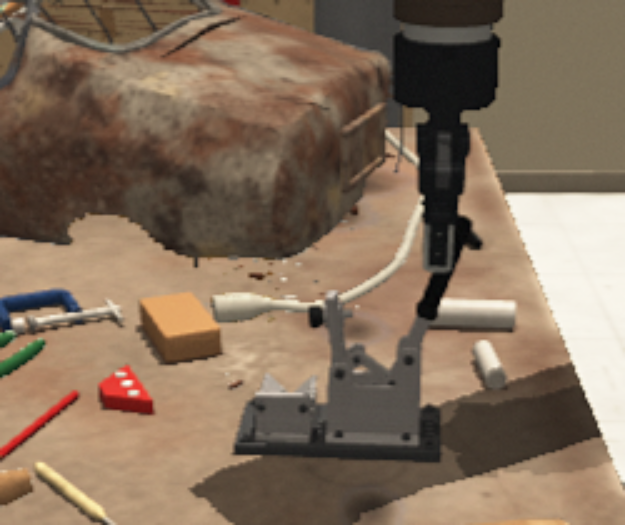

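play_rows(
  rows=[
    [0.9,[0,0.7,-0.15],[0,0,0]],
    [0.9,[0,0.7,-0.1],[0,0,0]],
    [0.9,[0,0.4,0],[0,0,0]],
    [0.9,[0,0.3,0],[0,0,0]],
  ],
)

```text
time: 4.8
ee_pos: [0.4931, 0.3183, 0.1677]
tcp_rot: [-179.2, -0.8, 86.9]
wrist_force: [-20.5, 3.3, 4.1]
opening: 0.0153
```

```bash
python3 - <<'E'
from plan import *
from look import *
a=np.radians(76); g=jw(J,[-99-90*np.cos(a),0,80+90*np.sin(a)])[0]
plan(g,86.2,grasp=True)
p=camera('side'); save(p,'side4.png')
cv2.imwrite('pics/m4.png',cv2.resize(p['img'][150:310,250:450,::-1],None,fx=3,fy=3))
E
```

```text
t 4.8 pos [0.4931 0.3183 0.1677] rot [-179.24   -0.77   86.93] open 0.0153 F [-20.5   3.3   4.1]
shift cm (tool) [-0.29 -1.7   0.86] turn [-0.77 -0.76  0.73]
```

View pics/m4.png

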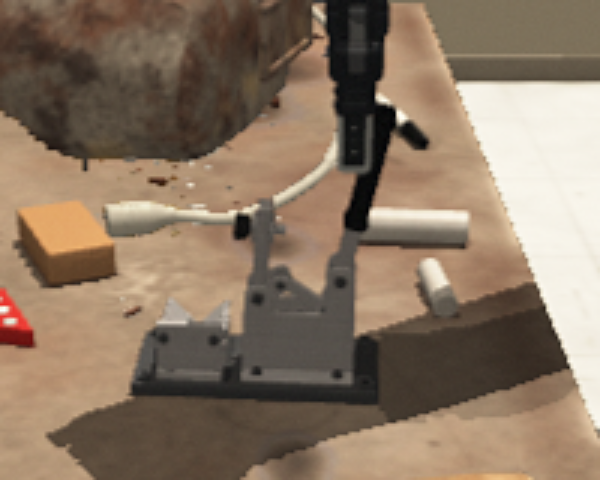

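The lever is at its open stop. I'll release it and lift away.

play_rows(
  rows=[
    [0.4,[0,-0.3,0],[0,0,0]],
    [0.4,[0,0,0],[0,0,0]],
    [0.4,[0,0,0],[0,0,0]],
    [0.4,[0,0,0],[0,0,0]],
    [0.4,[0,0,-2],[0,0,0]],
    [0.4,[0,0,-3],[0,0,0]],
    [0.4,[0,0,-3],[0,0,0]],
  ],
)

```text
time: 5.55
ee_pos: [0.4918, 0.3156, 0.2474]
tcp_rot: [-179.3, -0.5, 86.9]
wrist_force: [0.7, 1.4, 0.3]
opening: 0.051
```

```bash
python3 - <<'E'
from plan import *
from look import *
T=[.4235,.082]; ax=np.array([np.cos(np.radians(-3.6)),np.sin(np.radians(-3.6))]); g=np.r_[np.array(T)+.031*ax,.0135]
print(g)
plan(g+[0,0,.08],86.3,grasp=True)
p=camera('side'); save(p,'side5.png')
cv2.imwrite('pics/m5.png',cv2.resize(p['img'][100:310,200:450,::-1],None,fx=2.5,fy=2.5))
E
```

```text
[0.45443883 0.08005349 0.0135    ]
t 5.55 pos [0.4918 0.3156 0.2474] rot [-179.26   -0.51   86.89] open 0.051 F [0.7 1.4 0.3]
shift cm (tool) [-23.86  -2.25  16.02] turn [-0.74 -0.5   0.59]
```

View pics/m5.png

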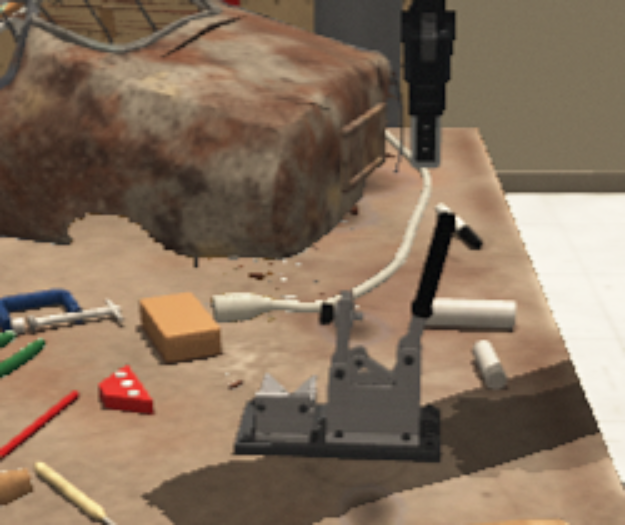

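The lever stands fully open. Next I go to the tube.

play_rows(
  rows=[
    [0.4,[-4,-0.38,0],[0,0,0]],
    [0.4,[-4,-0.38,1],[0,0,0]],
    [0.4,[-4,-0.38,2],[0,0,0]],
    [0.4,[-4,-0.38,2.5],[0,0,0]],
    [0.4,[-4,-0.38,2.8],[0,0,0]],
    [0.4,[-3.9,-0.38,2.8],[0,0,0]],
    [0.4,[0,0,3],[0,0,0]],
    [0.4,[0,0,0],[-0.7,-0.5,0.6]],
    [0.4,[0,0,0],[0,0,0]],
  ],
)

```text
time: 6.5
ee_pos: [0.4597, 0.0721, 0.108]
tcp_rot: [178.8, -0.4, 86.2]
wrist_force: [0.0, 1.0, 0.3]
opening: 0.0512
```

```bash
python3 - <<'E'
from plan import *
from look import *
T=[.4235,.082]; ax=np.array([np.cos(np.radians(-3.6)),np.sin(np.radians(-3.6))]); g=np.r_[np.array(T)+.031*ax,.0135]
plan(g,86.3,grasp=True)
for n in ('top','side'):
    p=camera(n); save(p,n+'6.png')
    for r in spotter.spot_in(p,'tube_mid'): print(r)
b=cv2.imread('pics/top6.png')[230:390,320:520]; a=cv2.imread('pics/side6.png')[140:300,300:500]
cv2.imwrite('pics/m6.png',np.hstack([cv2.resize(a,None,fx=2,fy=2),cv2.resize(b,None,fx=2,fy=2)]))
E
```

```text
t 6.5 pos [0.4597 0.0721 0.108 ] rot [178.82  -0.35  86.16] open 0.0512 F [0.  1.  0.3]
shift cm (tool) [ 0.7  -0.78 10.25] turn [ 1.18 -0.35 -0.15]
{'point': [0.4155, 0.0859, 0.0211], 'confidence': 0.89}
{'point': [0.4179, 0.1965, 0.0199], 'confidence': 0.69}
{'point': [0.4237, 0.092, 0.0182], 'confidence': 0.63}
{'point': [0.4143, 0.203, 0.0163], 'confidence': 0.57}
```

View pics/m6.png

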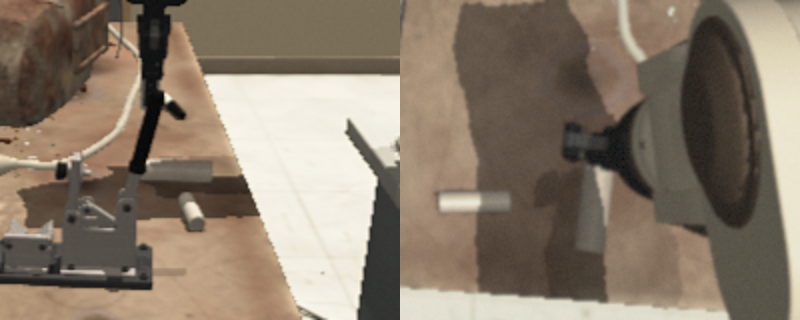

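play_rows(
  rows=[
    [0.5,[0.7,-0.78,0],[1.2,-0.35,0]],
    [0.5,[0,0,3],[0,0,0]],
    [0.5,[0,0,2],[0,0,0]],
    [0.5,[0,0,1],[0,0,0]],
    [0.5,[0,0,0],[0,0,0]],
  ],
)

```text
time: 7.2
ee_pos: [0.4543, 0.0849, 0.0512]
tcp_rot: [179.9, -0.1, 86.5]
wrist_force: [0.8, -0.3, -0.4]
opening: 0.0425
```

```bash
python3 - <<'E'
from plan import *
from look import *
T=[.4235,.082]; ax=np.array([np.cos(np.radians(-3.6)),np.sin(np.radians(-3.6))]); g=np.r_[np.array(T)+.031*ax,.0135]
plan(g,86.3)
for n in ('top','side'):
    p=camera(n); save(p,n+'7.png')
b=cv2.imread('pics/top7.png')[260:380,340:490]; a=cv2.imread('pics/side7.png')[180:300,310:460]
cv2.imwrite('pics/m7.png',np.hstack([cv2.resize(a,(400,320)),cv2.resize(b,(400,320))]))
E
```

```text
t 7.2 pos [0.4543 0.0849 0.0512] rot [ 1.799e+02 -1.000e-01  8.651e+01] open 0.0425 F [ 0.8 -0.3 -0.4]
shift cm (tool) [-0.49  0.04  3.76] turn [ 0.1  -0.1   0.21]
```

View pics/m7.png

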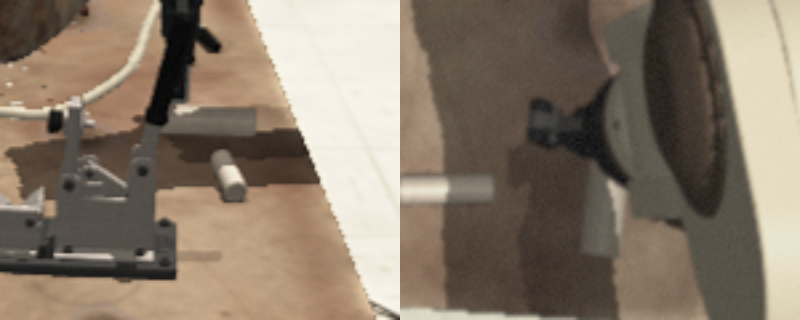

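play_rows(
  rows=[
    [0.4,[-0.4,0,0],[0,0,0]],
    [0.4,[0,0,1.5],[0,0,0]],
    [0.4,[0,0,1.5],[0,0,0]],
    [0.4,[0,0,0.4],[0,0,0]],
    [0.4,[0,0,0],[0,0,0]],
  ],
  newtons=20,
)

```text
time: 7.8
ee_pos: [0.4569, 0.0807, 0.0191]
tcp_rot: [179.5, -0.2, 86.5]
wrist_force: [-0.0, -0.5, -0.2]
opening: 0.0509
```

```bash
python3 - <<'E'
from plan import *
plan([.4544,.081,.015],86.3)
E
```

```text
t 7.8 pos [0.4569 0.0807 0.0191] rot [179.52  -0.19  86.46] open 0.0509 F [-0.  -0.5 -0.2]
shift cm (tool) [ 0.01 -0.25  0.41] turn [ 0.48 -0.19  0.16]
```

play_rows(
  rows=[
    [0.4,[0,-0.2,0.3],[0.4,-0.2,0]],
    [0.5,[0,0,0],[0,0,0]],
    [0.6,[0,0,0],[0,0,0]],
    [0.7,[0,0,0],[0,0,0]],
    [0.8,[0,0,0],[0,0,0]],
    [0.9,[0,0,0],[0,0,0]],
    [0.9,[0,0,0],[0,0,0]],
  ],
  newtons=60,
)

```text
time: 8.5
ee_pos: [0.4554, 0.0809, 0.0173]
tcp_rot: [179.9, 0.0, 86.4]
wrist_force: [-0.3, -0.3, -0.1]
opening: 0.0248
```

```bash
python3 - <<'E'
from plan import *
from look import *
plan([.4544,.081,.015],86.3)
for n in ('top','side'):
    p=camera(n); save(p,n+'8.png')
b=cv2.imread('pics/top8.png')[260:380,340:490]; a=cv2.imread('pics/side8.png')[180:300,310:460]
cv2.imwrite('pics/m8.png',np.hstack([cv2.resize(a,(400,320)),cv2.resize(b,(400,320))]))
E
```

```text
t 8.5 pos [0.4554 0.0809 0.0173] rot [1.7985e+02 1.0000e-02 8.6440e+01] open 0.0248 F [-0.3 -0.3 -0.1]
shift cm (tool) [ 0.01 -0.11  0.23] turn [0.15 0.01 0.14]
```

View pics/m8.png

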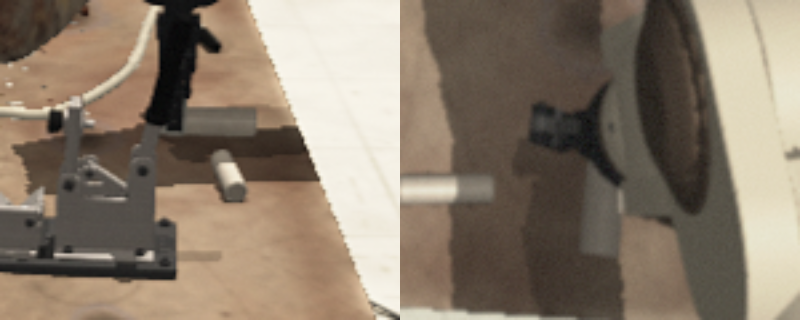

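play_rows(
  rows=[
    [0.9,[0,0,0],[0,0,0]],
    [0.9,[0,0,-1],[0,0,0]],
    [0.9,[0,0,-2],[0,0,0]],
    [0.9,[0,0,-3],[0,0,0]],
    [0.9,[0,0,-3],[0,0,0]],
    [0.9,[0,0,0],[0,0,0]],
  ],
)

```text
time: 9.2
ee_pos: [0.4543, 0.0808, 0.1122]
tcp_rot: [179.9, 0.0, 86.4]
wrist_force: [0.3, -0.4, -0.8]
opening: 0.0248
```

```bash
python3 - <<'E'
from plan import *
from look import *
h=jw(J,[0,-27-31,38])[0]; print(h)
plan(h+[0,0,.07],-3.8)
for n in ('top','side'):
    p=camera(n); save(p,n+'9.png')
b=cv2.imread('pics/top9.png')[220:380,340:540]; a=cv2.imread('pics/side9.png')[100:260,310:510]
cv2.imwrite('pics/m9.png',np.hstack([cv2.resize(a,(400,320)),cv2.resize(b,(400,320))]))
E
```

```text
[0.59244874 0.25052801 0.038     ]
t 9.2 pos [0.4543 0.0808 0.1122] rot [1.7994e+02 2.0000e-02 8.6440e+01] open 0.0248 F [ 0.3 -0.4 -0.8]
shift cm (tool) [17.8  12.73  0.43] turn [ 7.000e-02 -3.000e-02  9.024e+01]
```

View pics/m9.png

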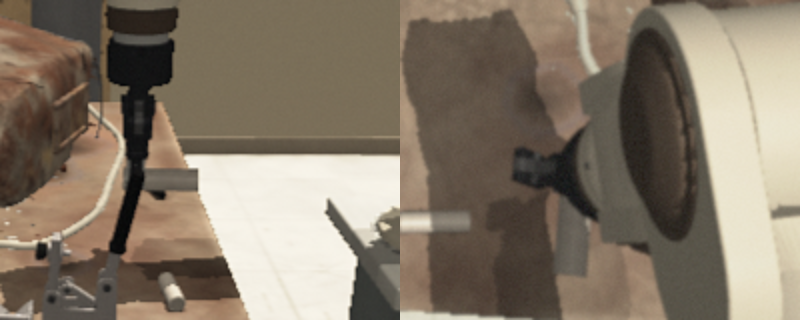

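play_rows(
  rows=[
    [0.9,[0,0,0],[0,0,8.2]],
    [0.9,[0,0,0],[0,0,8.2]],
    [0.9,[0,0,0],[0,0,8.2]],
    [0.9,[0,0,0],[0,0,8.2]],
    [0.9,[0,0,0],[0,0,8.2]],
    [0.9,[0,0,0],[0,0,8.2]],
    [0.9,[0,0,0],[0,0,8.2]],
    [0.9,[0,0,0],[0,0,8.2]],
    [0.9,[0,0,0],[0,0,8.2]],
    [0.9,[0,0,0],[0,0,8.2]],
    [0.9,[0,0,0],[0,0,8.2]],
    [0.9,[0,0,0],[0,0,0]],
  ],
)

```text
time: 10.5
ee_pos: [0.4452, 0.0791, 0.0943]
tcp_rot: [179.5, 1.4, -7.4]
wrist_force: [-0.0, -0.3, -1.1]
opening: 0.0247
```

```bash
python3 - <<'E'
from plan import *
from look import *
h=jw(J,[0,-27-31-30,38])[0]; print(h)
plan(h+[0,0,.07],-3.8)
for n in ('top','side'):
    p=camera(n); save(p,n+'10.png')
    for r in spotter.spot_in(p,'tube_mid'): print(r)
b=cv2.imread('pics/top10.png')[220:380,340:540]; a=cv2.imread('pics/side10.png')[100:260,310:510]
cv2.imwrite('pics/m10.png',np.hstack([cv2.resize(a,(400,320)),cv2.resize(b,(400,320))]))
E
```

```text
[0.5904567  0.22059422 0.038     ]
t 10.5 pos [0.4452 0.0791 0.0943] rot [179.5    1.41  -7.43] open 0.0247 F [-0.  -0.3 -1.1]
shift cm (tool) [ 12.54 -15.89  -1.81] turn [ 0.45  1.42 -3.62]
{'point': [0.4497, 0.1263, 0.0973], 'confidence': 0.89}
{'point': [0.4151, 0.1941, 0.0215], 'confidence': 0.61}
{'point': [0.4133, 0.202, 0.0176], 'confidence': 0.45}
```

View pics/m10.png

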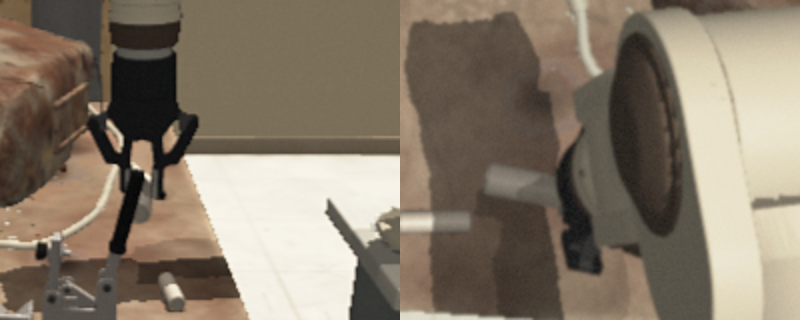

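play_rows(
  rows=[
    [0.9,[0,0,-2],[0.45,1.4,-3.6]],
    [0.9,[3,-0.3,-1],[0,0,0]],
    [0.9,[3,-0.3,0],[0,0,0]],
    [0.9,[3,-0.3,0],[0,0,0]],
    [0.9,[2,-3,0],[0,0,0]],
    [0.9,[1.5,-3.5,0],[0,0,0]],
    [0.9,[0,-3,0],[0,0,0]],
    [0.9,[0,-3,0],[0,0,0]],
    [0.9,[0,0,0],[0,0,0]],
    [0.9,[0,0,0],[0,0,0]],
  ],
)

```text
time: 11.7
ee_pos: [0.5823, 0.2108, 0.125]
tcp_rot: [180.0, -0.1, -1.9]
wrist_force: [-0.1, -0.7, -1.6]
opening: 0.0245
```

```bash
python3 - <<'E'
from plan import *
from look import *
h=jw(J,[0,-27-31-30,38])[0]; print(h)
plan(h+[0,0,.07],-3.8)
for n in ('top','side'):
    p=camera(n); save(p,n+'11.png')
    for r in spotter.spot_in(p,'tube_mid'): print(r)
b=cv2.imread('pics/top11.png')[180:340,240:440]; a=cv2.imread('pics/side11.png')[150:310,260:460]
cv2.imwrite('pics/m11.png',np.hstack([cv2.resize(a,(400,320)),cv2.resize(b,(400,320))]))
E
```

```text
[0.5904567  0.22059422 0.038     ]
t 11.7 pos [0.5823 0.2108 0.125 ] rot [ 1.80e+02 -1.40e-01 -1.94e+00] open 0.0245 F [-0.1 -0.7 -1.6]
shift cm (tool) [ 0.78 -1.01  1.7 ] turn [-0.   -0.14  1.86]
{'point': [0.4186, 0.1924, 0.0185], 'confidence': 0.83}
{'point': [0.5783, 0.2593, 0.1311], 'confidence': 0.62}
{'point': [0.5841, 0.2557, 0.1323], 'confidence': 0.81}
{'point': [0.4139, 0.1999, 0.0173], 'confidence': 0.72}
```

View pics/m11.png

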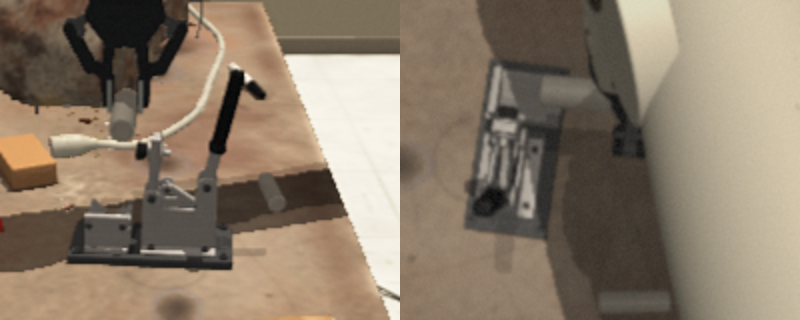

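play_rows(
  rows=[
    [0.9,[0.8,-1.0,0.5],[0,0,1.9]],
    [0.9,[0,0,1],[0,0,0]],
    [0.9,[0,0,0.6],[0,0,0]],
    [0.9,[0,0,0],[0,0,0]],
  ],
)

```text
time: 12.3
ee_pos: [0.5909, 0.2161, 0.1041]
tcp_rot: [-180.0, -0.2, -4.1]
wrist_force: [-0.2, -0.1, 0.2]
opening: 0.0248
```

```bash
python3 - <<'E'
from plan import *
from look import *
h=jw(J,[0,-27-32-20,42])[0]; print(h)
plan(h,-3.8)
o=get_obs(); r=R.from_euler('xyz',o['tcp_rot'],degrees=True)
E=lambda L:o['ee_pos']+r.apply([[x,-.032+y,.0038+z] for x,y,z in L])
c=[[.0135*np.cos(t),-.045,.0135*np.sin(t)] for t in np.linspace(0,6.28,24)]
V=jw(J,[[20,-40,38],[20,18,38],[-20,-40,38],[-20,18,38],[22,18,50],[-22,18,50],[22,25,50],[-22,25,50]])
for n,(x0,y0) in (('top',(260,170)),('side',(270,160))):
    p=camera(n); save(p,n+'12.png')
    z=5; im=cv2.resize(p['img'][y0:y0+110,x0:x0+80,::-1],None,fx=z,fy=z)
    P=(proj(n,E(c))-[x0,y0])*z+2; 
    cv2.polylines(im,[P.astype(int)],True,(0,0,255),1)
    for q in (proj(n,V)-[x0,y0])*z+2: cv2.circle(im,tuple(map(int,q)),2,(0,255,0),-1)
    cv2.imwrite('pics/q%s.png'%n,im)
cv2.imwrite('pics/m12.png',np.hstack([cv2.imread('pics/qside.png'),cv2.imread('pics/qtop.png')]))
E
```

```text
[0.59105431 0.22957435 0.042     ]
t 12.3 pos [0.5909 0.2161 0.1041] rot [-179.98   -0.21   -4.14] open 0.0248 F [-0.2 -0.1  0.2]
shift cm (tool) [-0.11 -1.34  6.21] turn [-0.02 -0.21 -0.34]
```

View pics/m12.png

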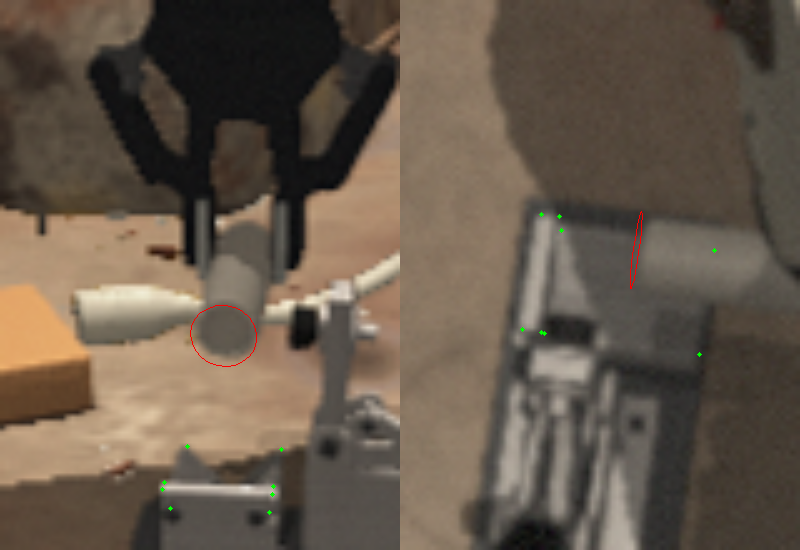

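play_rows(
  rows=[
    [0.9,[0.1,-0.6,1.5],[0,-0.2,-0.3]],
    [0.9,[0,-0.5,1.5],[0,0,0]],
    [0.9,[0,0,1.5],[0,0,0]],
    [0.9,[0,0,0.8],[0,0,0]],
    [0.9,[0,0,0],[0,0,0]],
  ],
)

```text
time: 12.9
ee_pos: [0.5927, 0.2286, 0.0469]
tcp_rot: [-180.0, -0.0, -3.8]
wrist_force: [-0.9, 0.2, -0.5]
opening: 0.0247
```

```bash
cat > chk.py <<'E'
from plan import *
from look import *
def chk(tag,tgt,yaw=-3.8):
    h=jw(J,tgt)[0]
    plan(h,yaw)
    o=get_obs(); r=R.from_euler('xyz',o['tcp_rot'],degrees=True)
    d=R.from_euler('z',-J[2]).apply(o['ee_pos']-[J[0],J[1],0])*1000; print('tcp in jig mm',d.round(1))
    E=lambda L:o['ee_pos']+r.apply([[x,-.032+y,.0038+z] for x,y,z in L])
    c=[[.0135*np.cos(t),-.045,.0135*np.sin(t)] for t in np.linspace(0,6.28,24)]
    V=jw(J,[[20,-40,38],[-20,-40,38],[22,18,50],[-22,18,50]])
    ims=[]
    for n,(x0,y0) in (('side',(270,180)),('top',(260,170))):
        p=camera(n); save(p,n+tag+'.png')
        for q in spotter.spot_in(p,'tube_mid'):
            w=R.from_euler('z',-J[2]).apply(np.array(q['point'])-[J[0],J[1],0])*1000
            if q['point'][0]>.5: print(n,'tube visible mid in jig',w.round(1),q['confidence'])
        z=5; im=cv2.resize(p['img'][y0:y0+110,x0:x0+80,::-1],None,fx=z,fy=z)
        P=(proj(n,E(c))-[x0,y0])*z+2; 
        cv2.polylines(im,[P.astype(int)],True,(0,0,255),1)
        for q in (proj(n,V)-[x0,y0])*z+2: cv2.circle(im,tuple(map(int,q)),2,(0,255,0),-1)
        ims.append(im)
    cv2.imwrite('pics/m%s.png'%tag,np.hstack(ims))
E
python3 -c "
from chk import *
chk('13',[0,-59-10,42])"
```

```text
t 12.9 pos [0.5927 0.2286 0.0469] rot [-1.7996e+02 -2.0000e-02 -3.7600e+00] open 0.0247 F [-0.9  0.2 -0.5]
shift cm (tool) [-0.17 -1.08  0.49] turn [-0.04 -0.02  0.04]
tcp in jig mm [  1.7 -79.8  46.9]
side tube visible mid in jig [  2.1 -35.8  51.6] 0.89
top tube visible mid in jig [ -6.2 -27.4  55.9] 0.76
top tube visible mid in jig [-35.5   3.8 117. ] 0.52
```

View pics/m13.png

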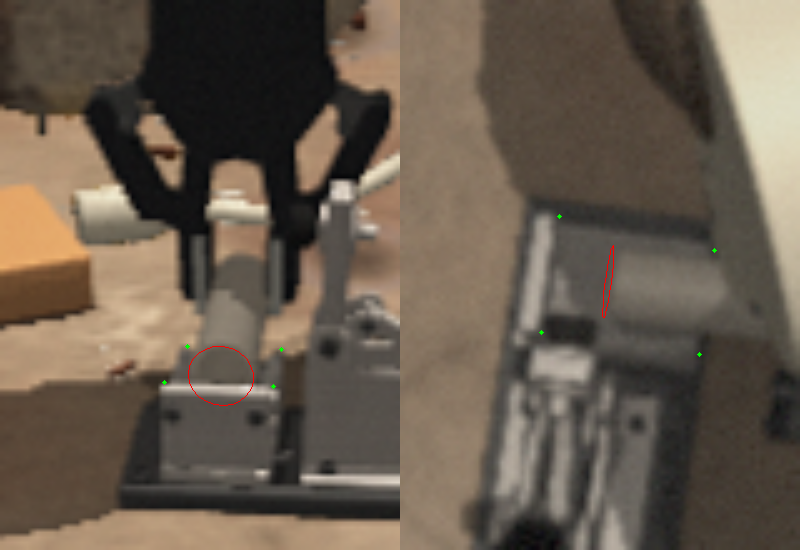

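play_rows(
  rows=[
    [0.9,[-0.05,-0.3,0.2],[0,0,0]],
    [0.9,[0,-0.2,0.2],[0,0,0]],
    [0.9,[0,0,0],[0,0,0]],
  ],
)

```text
time: 13.4
ee_pos: [0.5947, 0.2345, 0.0473]
tcp_rot: [-179.8, -0.4, -3.8]
wrist_force: [1.0, 0.5, -0.4]
opening: 0.0248
```

```bash
python3 -c "
from chk import *
chk('14',[0,-59,42])"
```

```text
t 13.4 pos [0.5947 0.2345 0.0473] rot [-179.8    -0.37   -3.8 ] open 0.0248 F [ 1.   0.5 -0.4]
shift cm (tool) [-0.34 -1.48  0.53] turn [-0.2  -0.37 -0.  ]
tcp in jig mm [  3.3 -73.8  47.3]
side tube visible mid in jig [  2.7 -33.2  51.6] 0.78
side tube visible mid in jig [143.  -36.4  17.2] 0.25
top tube visible mid in jig [ -2.1 -18.   55.3] 0.53
```

View pics/m14.png

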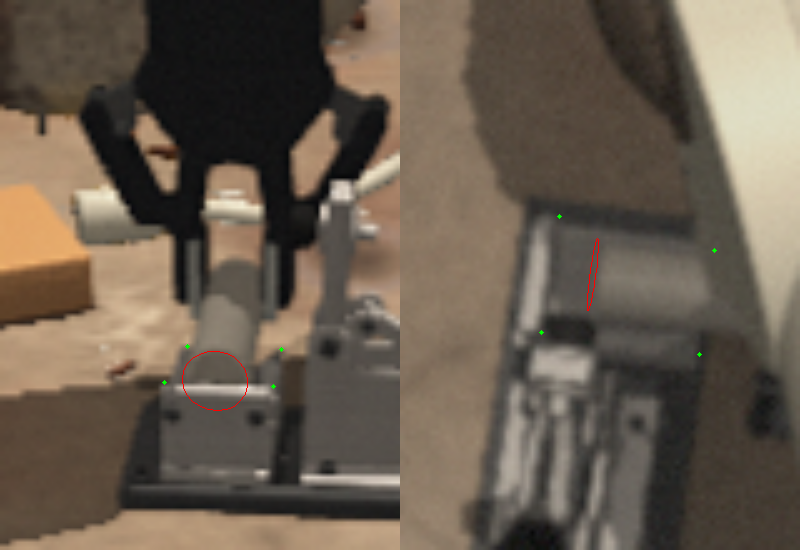

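play_rows(
  rows=[
    [0.9,[-0.2,0,0.3],[0,0,0]],
  ],
)

```text
time: 13.7
ee_pos: [0.5931, 0.2343, 0.0447]
tcp_rot: [-179.8, -0.4, -3.8]
wrist_force: [0.2, 0.1, -1.2]
opening: 0.0248
```

play_rows(
  rows=[
    [0.9,[0,0,0.3],[0,0,0]],
  ],
)

```text
time: 13.8
ee_pos: [0.5929, 0.2343, 0.0415]
tcp_rot: [-179.8, -0.4, -3.8]
wrist_force: [0.9, 0.1, 0.1]
opening: 0.0247
```

play_rows(
  rows=[
    [0.9,[-0.1,0,0.15],[0,0,0]],
  ],
)

```text
time: 13.9
ee_pos: [0.5927, 0.2343, 0.0404]
tcp_rot: [-179.8, -0.5, -3.9]
wrist_force: [4.1, -3.0, 6.7]
opening: 0.0248
```

play_rows(
  rows=[
    [0.9,[0,0,0.15],[0,0,0]],
  ],
)

```text
time: 14.0
ee_pos: [0.593, 0.2342, 0.0398]
tcp_rot: [-179.8, -0.6, -3.9]
wrist_force: [-3.5, -2.4, 10.6]
opening: 0.0246
```

play_rows(
  rows=[
    [0.9,[0,0,0.15],[0,0,0]],
  ],
)

```text
time: 14.1
ee_pos: [0.5931, 0.2341, 0.0395]
tcp_rot: [-179.7, -0.6, -3.9]
wrist_force: [-4.9, -2.8, 11.5]
opening: 0.0248
```

```bash
python3 -c "
from chk import *
chk('15',[0,-59,42])"
```

```text
t 14.1 pos [0.5931 0.2341 0.0395] rot [-179.73   -0.63   -3.87] open 0.0248 F [-4.9 -2.8 11.5]
shift cm (tool) [-0.17 -1.54 -0.24] turn [-0.27 -0.63 -0.07]
tcp in jig mm [  1.7 -74.4  39.5]
side tube visible mid in jig [  4.  -34.6  45.7] 0.68
top tube visible mid in jig [ -6.  -19.6  45.1] 0.91
```

View pics/m15.png

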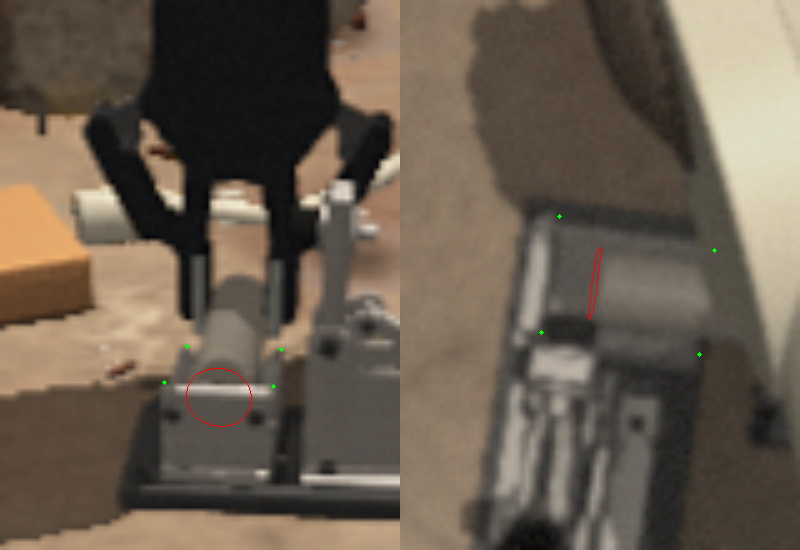

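play_rows(
  rows=[
    [0.9,[0,0,-0.1],[0,0,0]],
    [0.9,[0,-0.2,-0.05],[0,0,0]],
    [0.9,[0,-0.2,0],[0,0,0]],
    [0.9,[0,-0.2,0],[0,0,0]],
    [0.9,[0,-0.2,0],[0,0,0]],
  ],
)

```text
time: 14.8
ee_pos: [0.5933, 0.2426, 0.0413]
tcp_rot: [-179.7, -0.6, -3.9]
wrist_force: [0.3, -1.4, 0.5]
opening: 0.0248
```

```bash
python3 -c "
from chk import *
chk('16',[0,-59,39])"
```

```text
t 14.8 pos [0.5933 0.2426 0.0413] rot [-179.72   -0.62   -3.88] open 0.0248 F [ 0.3 -1.4  0.5]
shift cm (tool) [-0.14 -0.69  0.23] turn [-0.28 -0.62 -0.08]
tcp in jig mm [  1.4 -65.9  41.3]
side tube visible mid in jig [  2.  -27.5  49.7] 0.83
top tube visible mid in jig [-4.7 -6.8 48.1] 0.85
```

View pics/m16.png

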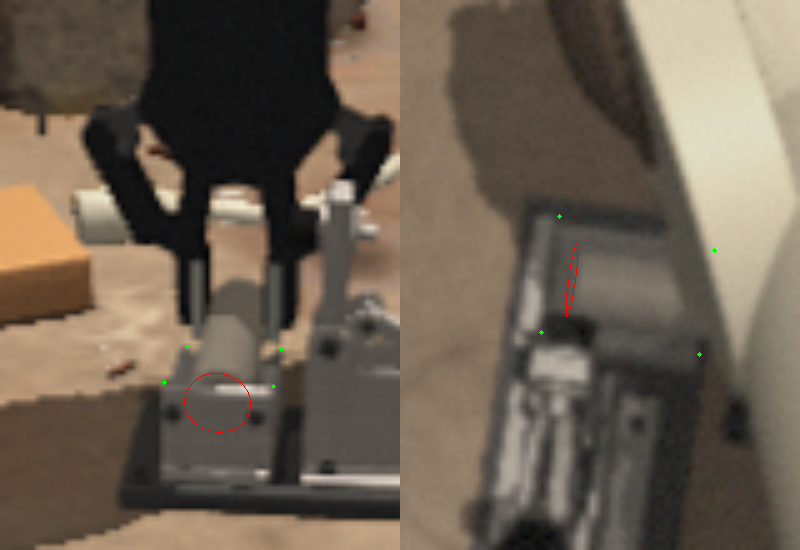

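play_rows(
  rows=[
    [0.9,[0,-0.12,0.05],[0,0,0]],
    [0.9,[0,-0.12,0.05],[0,0,0]],
    [0.9,[0,-0.12,0],[0,0,0]],
    [0.9,[0,-0.12,0],[0,0,0]],
  ],
)

```text
time: 15.4
ee_pos: [0.5936, 0.2462, 0.0413]
tcp_rot: [-179.8, -0.6, -3.9]
wrist_force: [-0.7, -2.4, 1.6]
opening: 0.0247
```

play_rows(
  rows=[
    [0.9,[0,-0.1,0],[0,0,0]],
    [0.9,[0,-0.1,0],[0,0,0]],
  ],
)

```text
time: 15.6
ee_pos: [0.5937, 0.2484, 0.0412]
tcp_rot: [-179.8, -0.6, -3.9]
wrist_force: [-0.8, -1.9, 2.7]
opening: 0.0247
```

play_rows(
  rows=[
    [0.9,[0,-0.1,0],[0,0,0]],
  ],
)

```text
time: 15.7
ee_pos: [0.5937, 0.2494, 0.0412]
tcp_rot: [-179.8, -0.6, -3.9]
wrist_force: [-0.7, -2.9, 3.2]
opening: 0.0249
```

play_rows(
  rows=[
    [0.9,[0,-0.1,0],[0,0,0]],
  ],
)

```text
time: 15.8
ee_pos: [0.5938, 0.2505, 0.0413]
tcp_rot: [-179.8, -0.6, -3.9]
wrist_force: [-0.7, -2.4, 2.0]
opening: 0.0247
```

play_rows(
  rows=[
    [0.9,[0,-0.1,0],[0,0,0]],
  ],
)

```text
time: 15.9
ee_pos: [0.5939, 0.2516, 0.0413]
tcp_rot: [-179.8, -0.6, -3.9]
wrist_force: [-0.9, -3.6, 3.0]
opening: 0.0248
```

play_rows(
  rows=[
    [0.9,[0,-0.1,0],[0,0,0]],
  ],
)

```text
time: 16.0
ee_pos: [0.5939, 0.2526, 0.0413]
tcp_rot: [-179.8, -0.6, -3.9]
wrist_force: [-0.8, -3.5, 2.9]
opening: 0.0247
```

play_rows(
  rows=[
    [0.9,[0,-0.1,0],[0,0,0]],
  ],
)

```text
time: 16.1
ee_pos: [0.594, 0.2537, 0.0413]
tcp_rot: [-179.8, -0.6, -3.9]
wrist_force: [-0.9, -2.7, 2.1]
opening: 0.0248
```

play_rows(
  rows=[
    [0.9,[0,-0.1,0],[0,0,0]],
  ],
)

```text
time: 16.2
ee_pos: [0.594, 0.2541, 0.0413]
tcp_rot: [-179.9, -0.6, -4.0]
wrist_force: [-2.0, -10.3, 5.1]
opening: 0.025
```

```bash
python3 -c "
from chk import *
chk('17',[0,-59,39])"
```

```text
t 16.2 pos [0.594  0.2541 0.0413] rot [-179.92   -0.63   -3.95] open 0.025 F [ -2.  -10.3   5.1]
shift cm (tool) [-0.13  0.47  0.23] turn [-0.08 -0.63 -0.15]
tcp in jig mm [  1.3 -54.3  41.3]
side tube visible mid in jig [  0.9 -20.4  49.7] 0.68
top tube visible mid in jig [-5.3  5.5 48.5] 0.72
```

View pics/m17.png

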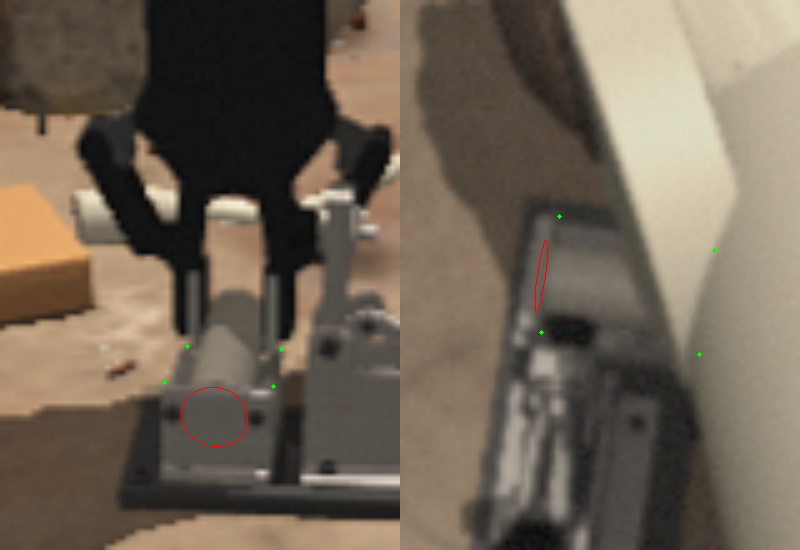

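play_rows(
  rows=[
    [0.9,[-0.05,-0.05,0.1],[0,0,0]],
    [0.9,[0,-0.03,0.05],[0,0,0]],
    [0.9,[0,0,0],[0,0,0]],
  ],
)

```text
time: 16.7
ee_pos: [0.5939, 0.254, 0.0413]
tcp_rot: [-180.0, -0.7, -4.0]
wrist_force: [-1.8, -2.0, 0.9]
opening: 0.025
```

play_rows(
  rows=[
    [0.75,[0,0,0],[0,0,0]],
    [0.65,[0,0,0],[0,0,0]],
    [0.6,[0,0,0],[0,0,0]],
    [0.6,[0,0,0],[0,0,0]],
  ],
)

```text
time: 17.1
ee_pos: [0.594, 0.255, 0.0405]
tcp_rot: [-179.9, -0.7, -4.0]
wrist_force: [0.6, 0.5, -0.2]
opening: 0.0345
```

```bash
python3 -c "
from chk import *
chk('18',[0,-59,39])"
```

```text
t 17.1 pos [0.594  0.255  0.0405] rot [-179.89   -0.68   -3.98] open 0.0345 F [ 0.6  0.5 -0.2]
shift cm (tool) [-0.12  0.56  0.15] turn [-0.11 -0.68 -0.18]
tcp in jig mm [  1.2 -53.5  40.5]
side tube visible mid in jig [  3.4 -26.6  47.4] 0.6
top tube visible mid in jig [-5.9  8.5 45.2] 0.79
```

View pics/m18.png

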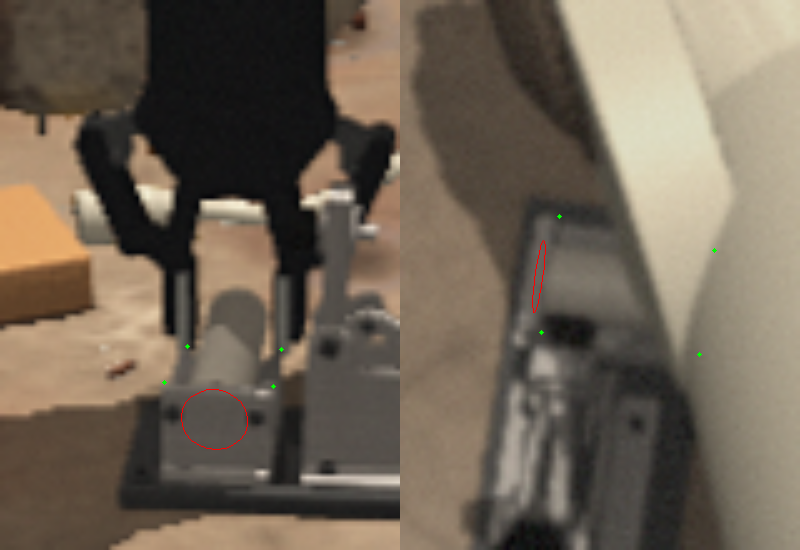

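play_rows(
  rows=[
    [0.5,[0,0,0],[0,0,0]],
    [0.5,[0,0,0],[0,0,0]],
    [0.5,[0,0.1,-1],[0,0,0]],
    [0.5,[0,0.3,-3],[0,0,0]],
    [0.5,[0,2,-3],[0,0,0]],
    [0.5,[0,4,-3],[0,0,0]],
    [0.5,[0,4,-2],[0,0,0]],
    [0.5,[-1,4.5,-1],[0,0,0]],
    [0.5,[-1,4.5,0],[0,0,0]],
  ],
)

```text
time: 18.2
ee_pos: [0.5587, 0.0608, 0.1787]
tcp_rot: [-179.9, -0.8, -3.5]
wrist_force: [0.3, -0.9, -0.9]
opening: 0.0425
```

```bash
cat > tubechk.py <<'E'
from plan import *
from look import *
def tc(tag):
    V=jw(J,[[20,-40,38],[-20,-40,38],[22,18,50],[-22,18,50]])
    tube=[]
    th=np.linspace(0,2*np.pi,40)
    for y in (-72,18): tube.append(jw(J,np.c_[13.5*np.cos(th),0*th+y,38+13.5*np.sin(th)]))
    ims=[]
    for n,(x0,y0) in (('side',(270,180)),('top',(260,170))):
        p=camera(n); save(p,n+tag+'.png')
        z=5; im=cv2.resize(p['img'][y0:y0+110,x0:x0+80,::-1],None,fx=z,fy=z)
        P=np.vstack([proj(n,t) for t in tube]); P=(P-[x0,y0])*z+2
        cv2.polylines(im,[cv2.convexHull(P.astype(np.float32)).astype(int)],True,(0,0,255),1)
        for q in (proj(n,V)-[x0,y0])*z+2: cv2.circle(im,tuple(map(int,q)),2,(0,255,0),-1)
        ims.append(im)
    cv2.imwrite('pics/m%s.png'%tag,np.hstack(ims))
E
python3 -c "
from tubechk import *
tc('19'); plan([.4,.3,.2],86.2)"
```

```text
t 18.3 pos [0.5578 0.058  0.1781] rot [180.    -0.76  -3.8 ] open 0.0427 F [0.4 0.7 1.2]
shift cm (tool) [-17.32 -23.1   -2.42] turn [  0.6   -0.59 -90.  ]
```

View pics/m19.png

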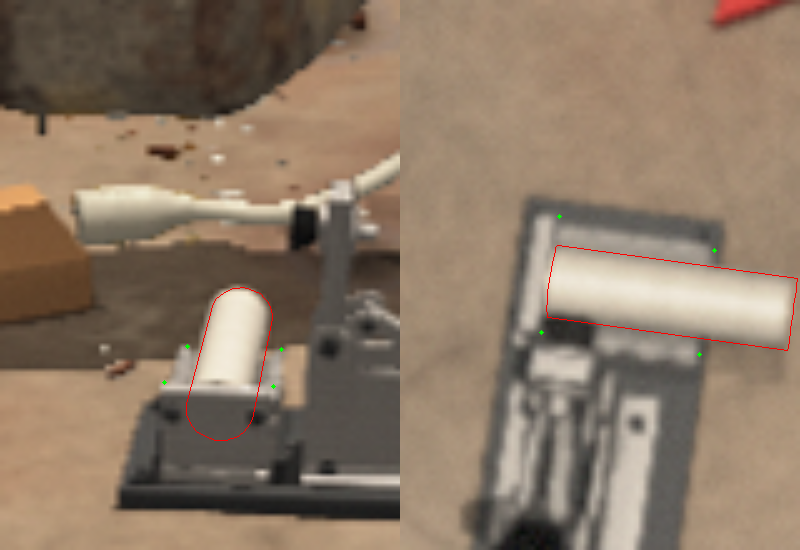

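play_rows(
  rows=[
    [1,[0.8,-3,1],[0,0,0]],
    [1,[0.8,-3,2],[0,0,0]],
    [1,[0.8,-2.5,3],[0,0,0]],
    [1,[0.4,-2,3],[0,0,0]],
    [1,[0,0,2],[0,0,0]],
    [1,[0,0,0],[0,0,0]],
  ],
)

```text
time: 18.9
ee_pos: [0.5978, 0.1644, 0.0715]
tcp_rot: [-179.8, -1.2, -4.1]
wrist_force: [0.1, -0.4, 0.1]
opening: -0.0005
```

```bash
python3 -c "
from chk import *
chk('20',[0,-100,42])"
```

```text
t 18.9 pos [0.5978 0.1644 0.0715] rot [-179.83   -1.25   -4.08] open -0.0005 F [ 0.1 -0.4  0.1]
shift cm (tool) [-1.19 -4.34  2.94] turn [-0.17 -1.25 -0.28]
tcp in jig mm [  11.1 -143.6   71.5]
side tube visible mid in jig [  2.4 -23.5  46.7] 0.7
top tube visible mid in jig [ -3.6 -21.9  47.8] 0.68
top tube visible mid in jig [-61.   -3.3  11.2] 0.18
```

View pics/m20.png

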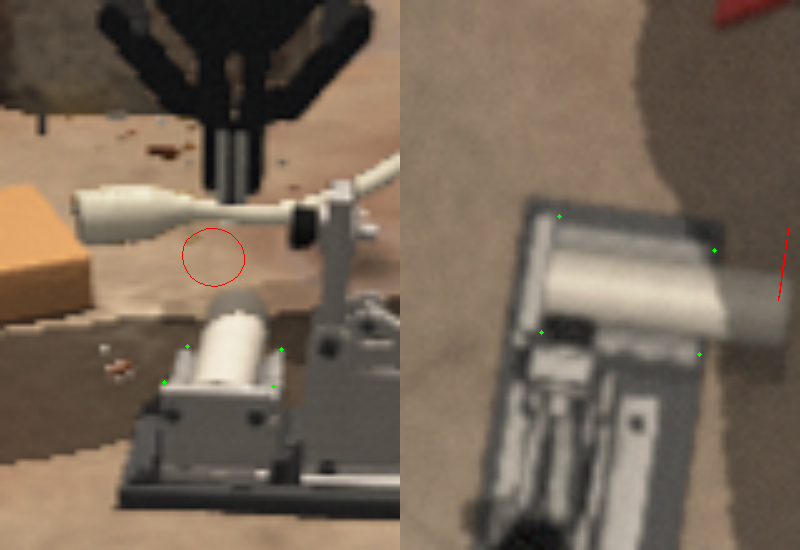

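play_rows(
  rows=[
    [1,[-1.2,-1.5,0],[0,-1.2,0]],
    [1,[0,-1.5,1.5],[0,0,0]],
    [1,[0,-0.8,1.4],[0,0,0]],
    [1,[0,0,0],[0,0,0]],
  ],
)

```text
time: 19.5
ee_pos: [0.5923, 0.2055, 0.0491]
tcp_rot: [-179.6, -0.7, -4.3]
wrist_force: [-1.2, 0.2, -0.5]
opening: -0.0002
```

```bash
python3 -c "
from chk import *
chk('21',[0,-83,42])"
```

```text
t 19.5 pos [0.5923 0.2055 0.0491] rot [-179.56   -0.68   -4.25] open -0.0002 F [-1.2  0.2 -0.5]
shift cm (tool) [-0.31 -1.99  0.72] turn [-0.43 -0.68 -0.45]
tcp in jig mm [   2.9 -103.    49.1]
side tube visible mid in jig [  4.4 -24.2  48.8] 0.63
```

View pics/m21.png

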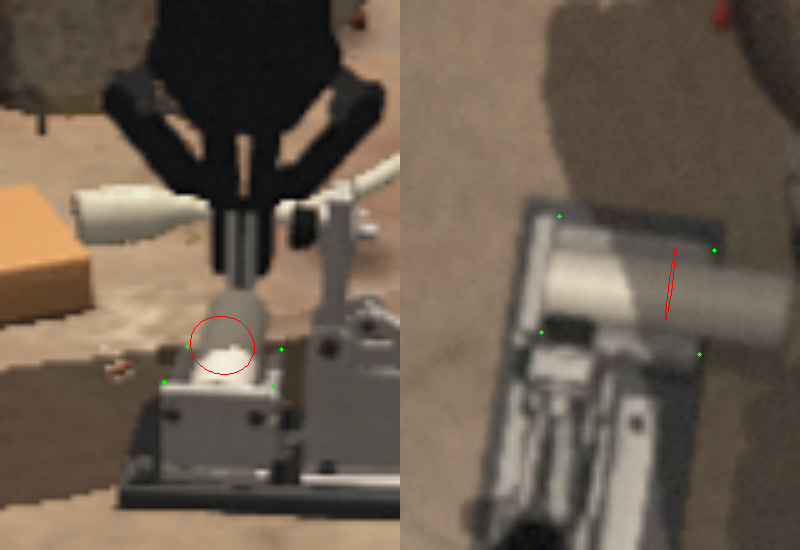

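play_rows(
  rows=[
    [1,[-0.3,0,0.8],[0,0,0]],
    [1,[0,-0.5,0.1],[0,0,0]],
    [1,[0,-0.5,0],[0,0,0]],
    [1,[0,-0.2,0],[0,0,0]],
    [1,[0,-0.15,0],[0,0,0]],
  ],
)

```text
time: 20.2
ee_pos: [0.5919, 0.218, 0.043]
tcp_rot: [-179.5, -0.9, -4.4]
wrist_force: [0.1, -0.5, -0.1]
opening: -0.0002
```

play_rows(
  rows=[
    [1,[0,-0.15,0],[0,0,0]],
    [1,[0,-0.15,0],[0,0,0]],
  ],
)

```text
time: 20.4
ee_pos: [0.5924, 0.2215, 0.0432]
tcp_rot: [-179.5, -0.9, -4.4]
wrist_force: [-0.6, 0.1, -0.4]
opening: 0.0002
```

play_rows(
  rows=[
    [1,[0,-0.1,0],[0,0,0]],
  ],
)

```text
time: 20.5
ee_pos: [0.5925, 0.2226, 0.0433]
tcp_rot: [-179.5, -0.9, -4.4]
wrist_force: [-0.0, 0.3, -0.3]
opening: 0.0
```

play_rows(
  rows=[
    [1,[0,-0.1,0],[0,0,0]],
  ],
)

```text
time: 20.6
ee_pos: [0.5926, 0.2237, 0.0434]
tcp_rot: [-179.5, -0.9, -4.4]
wrist_force: [0.1, -1.0, 0.1]
opening: 0.0002
```

play_rows(
  rows=[
    [1,[0,-0.1,0],[0,0,0]],
  ],
)

```text
time: 20.7
ee_pos: [0.5927, 0.2248, 0.0434]
tcp_rot: [-179.5, -0.9, -4.4]
wrist_force: [-0.0, 0.2, -0.9]
opening: 0.0001
```

play_rows(
  rows=[
    [1,[0,-0.1,0],[0,0,0]],
  ],
)

```text
time: 20.8
ee_pos: [0.5928, 0.2258, 0.0435]
tcp_rot: [-179.5, -0.9, -4.4]
wrist_force: [0.8, -0.8, 0.2]
opening: -0.0002
```

play_rows(
  rows=[
    [1,[0,-0.1,0],[0,0,0]],
  ],
)

```text
time: 20.9
ee_pos: [0.5929, 0.2269, 0.0434]
tcp_rot: [-179.5, -0.9, -4.4]
wrist_force: [0.2, 0.9, -0.8]
opening: -0.0003
```

play_rows(
  rows=[
    [1,[0,-0.1,0],[0,0,0]],
  ],
)

```text
time: 21.0
ee_pos: [0.593, 0.2279, 0.0434]
tcp_rot: [-179.5, -0.9, -4.4]
wrist_force: [-0.8, -0.4, 0.3]
opening: 0.0001
```

play_rows(
  rows=[
    [1,[0,-0.1,0],[0,0,0]],
  ],
)

```text
time: 21.1
ee_pos: [0.593, 0.2285, 0.0434]
tcp_rot: [-179.5, -0.9, -4.4]
wrist_force: [-0.2, -5.9, 0.5]
opening: -0.0002
```

play_rows(
  rows=[
    [1,[0,-0.1,0],[0,0,0]],
  ],
)

```text
time: 21.2
ee_pos: [0.593, 0.2286, 0.0434]
tcp_rot: [-179.7, -0.9, -4.5]
wrist_force: [-0.8, -8.3, 2.0]
opening: -0.0001
```

```bash
python3 -c "
from chk import *
chk('22',[0,-83,42])"
```

```text
t 21.2 pos [0.593  0.2286 0.0434] rot [-179.67   -0.92   -4.48] open -0.0001 F [-0.8 -8.3  2. ]
shift cm (tool) [-0.2   0.32  0.13] turn [-0.32 -0.93 -0.68]
tcp in jig mm [  2.  -79.9  43.4]
side tube visible mid in jig [  1.6 -21.4  45.3] 0.54
top tube visible mid in jig [ -5.6 -14.5  47.6] 0.81
```

View pics/m22.png

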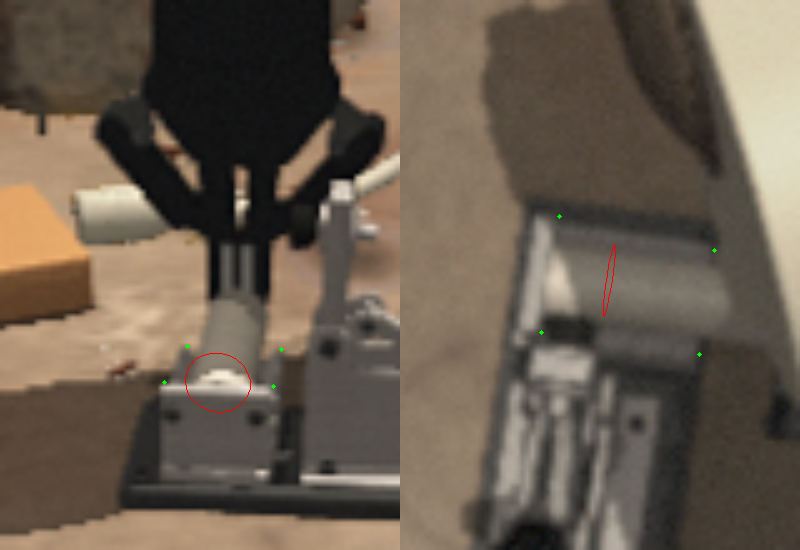

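play_rows(
  rows=[
    [1,[0,1,0],[0,0,0]],
    [1,[0,2,-1],[0,0,0]],
    [1,[0,3,-3],[0,0,0]],
    [0.5,[0,2,-4],[0,0,0]],
    [0.5,[-2,0,-4],[0,0,0]],
    [0.5,[-4,0,-2],[0,0,0]],
    [0.5,[-4,0,-2],[0,0,0]],
    [0.5,[-2,0,-2],[0,0,0]],
  ],
)

```text
time: 22.2
ee_pos: [0.459, 0.1455, 0.2277]
tcp_rot: [-179.7, -0.7, -4.7]
wrist_force: [1.4, 0.7, -0.5]
opening: 0.0427
```

play_rows(
  rows=[
    [0.5,[0,0,0],[0,0,-8.2]],
    [0.5,[0,0,0],[0,0,-8.2]],
    [0.5,[0,0,0],[0,0,-8.2]],
    [0.5,[0,0,0],[0,0,-8.2]],
    [0.5,[0,0,0],[0,0,-8.2]],
    [0.5,[0,0,0],[0,0,-8.2]],
    [0.5,[0,0,0],[0,0,-8.2]],
    [0.5,[0,0,0],[0,0,-8.2]],
    [0.5,[0,0,0],[0,0,-8.2]],
    [0.5,[0,0,0],[0,0,-8.2]],
    [0.5,[0,0,0],[0,0,-8.2]],
    [0.5,[0,0,0],[0,0,0]],
  ],
)

```text
time: 23.4
ee_pos: [0.4535, 0.1328, 0.2436]
tcp_rot: [178.1, -0.7, 88.8]
wrist_force: [0.2, 0.1, -0.1]
opening: 0.0424
```

```bash
python3 -c "
from tubechk import *
tc('23')
a=np.radians(77.3); g=jw(J,[-99-88*np.cos(a),0,80+88*np.sin(a)])[0]; print(g)
plan(g+[0,0,.07],86.2,grasp=True)
im=cv2.imread('pics/side23.png'); cv2.imwrite('pics/s23.png',cv2.resize(im[80:310,220:470],None,fx=3,fy=2.6))"
```

```text
[0.47821472 0.31625834 0.16584704]
t 23.5 pos [0.4536 0.1331 0.2435] rot [178.11  -0.74  88.43] open 0.0426 F [ 0.5 -0.7  0.3]
shift cm (tool) [18.36  1.9   1.87] turn [ 1.88 -0.78  2.22]
```

View pics/m23.png

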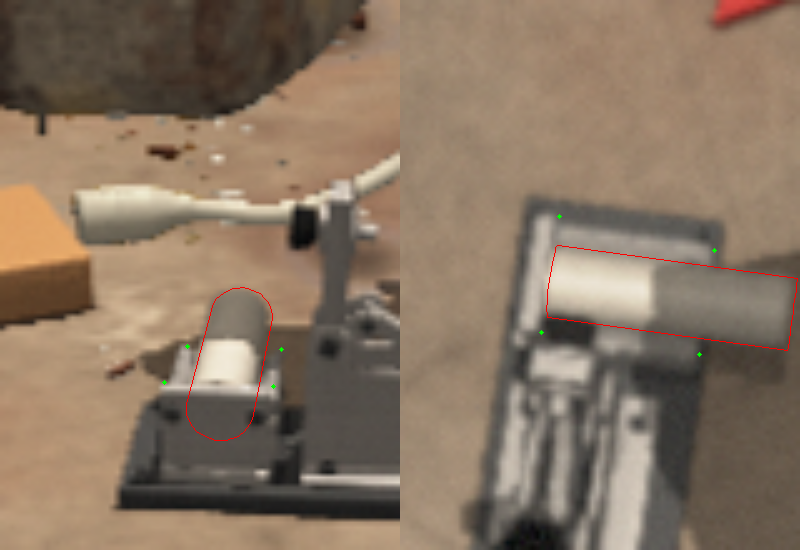

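View pics/s23.png

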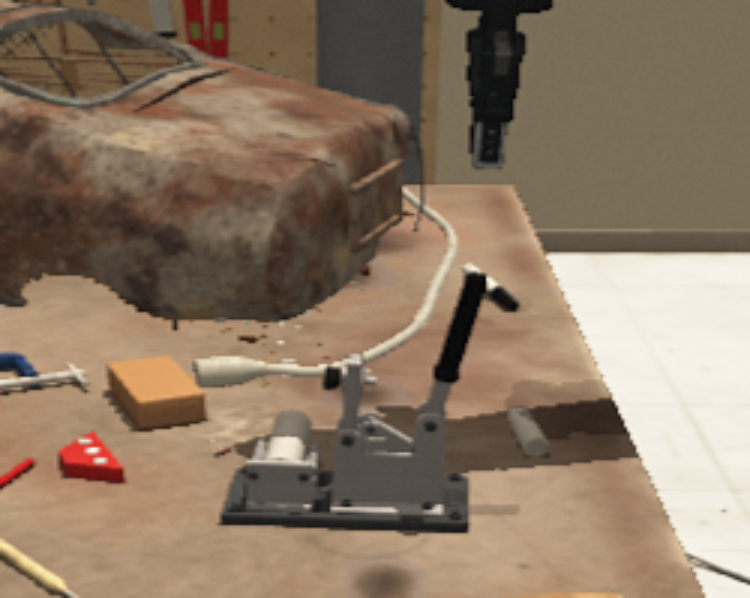

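The tube sits on the predicted home outline against the stop, and the lever is still up. Next I grip the lever again.

play_rows(
  rows=[
    [0.4,[4,0.45,0],[0,0,0]],
    [0.4,[4,0.45,0],[0,0,0]],
    [0.4,[4,0.45,0],[0,0,0]],
    [0.4,[4,0.45,0],[0,0,0]],
    [0.4,[2,0,0],[0,0,0]],
    [0.4,[0,0,0],[1.9,-0.8,2.2]],
    [0.4,[0,0,0],[0,0,0]],
  ],
)

```text
time: 24.2
ee_pos: [0.4789, 0.3165, 0.2479]
tcp_rot: [180.0, -0.1, 84.3]
wrist_force: [0.4, 0.3, -0.1]
opening: 0.0512
```

```bash
python3 -c "
from plan import *
a=np.radians(77.3); g=jw(J,[-99-88*np.cos(a),0,80+88*np.sin(a)])[0]; print(g)
plan(g,86.2,grasp=True)"
```

```text
[0.47821472 0.31625834 0.16584704]
t 24.2 pos [0.4789 0.3165 0.2479] rot [ 1.7995e+02 -6.0000e-02  8.4260e+01] open 0.0512 F [ 0.4  0.3 -0.1]
shift cm (tool) [-0.04 -0.08  9.01] turn [ 0.05 -0.06 -1.94]
```

play_rows(
  rows=[
    [0.4,[0,0,2.5],[0,0,-1.9]],
    [0.4,[0,0,3],[0,0,0]],
    [0.4,[0,0,3],[0,0,0]],
    [0.4,[0,0,0],[0,0,0]],
  ],
  newtons=35,
)

```text
time: 24.6
ee_pos: [0.4801, 0.315, 0.1619]
tcp_rot: [179.7, -0.2, 85.8]
wrist_force: [0.6, 0.4, -0.8]
opening: 0.0513
```

```bash
python3 -c "
from plan import *
from look import *
a=np.radians(77.3); g=jw(J,[-99-88*np.cos(a),0,80+88*np.sin(a)])[0]; print(g)
plan(g,86.2,grasp=True)
im=camera('side')['img'][...,::-1]; cv2.imwrite('pics/s24.png',cv2.resize(im[80:310,220:470],None,fx=2.6,fy=2.6))"
```

```text
[0.47821472 0.31625834 0.16584704]
t 24.6 pos [0.4801 0.315  0.1619] rot [179.67  -0.22  85.77] open 0.0513 F [ 0.6  0.4 -0.8]
shift cm (tool) [ 0.11 -0.2   0.4 ] turn [ 0.33 -0.22 -0.43]
```

View pics/s24.png

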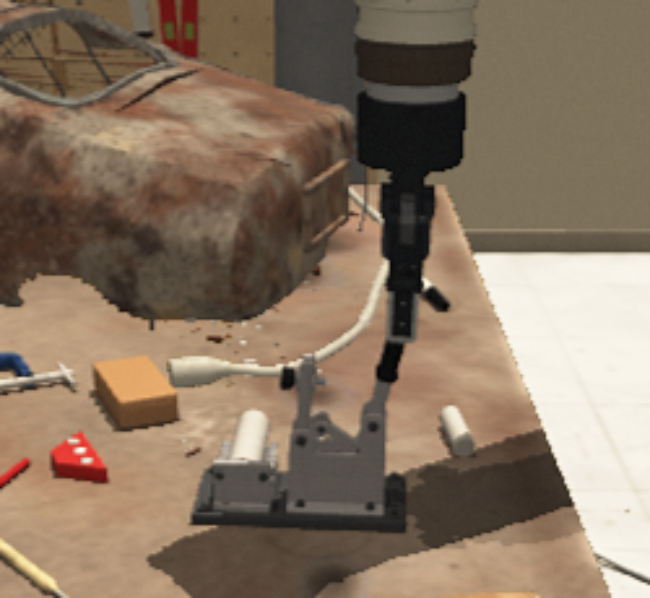

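play_rows(
  rows=[
    [0.9,[0.05,0,0],[0,0,0]],
    [0.9,[0,0,0],[0,0,0]],
    [0.9,[0,0,0],[0,0,0]],
    [0.9,[0,0,0],[0,0,0]],
    [0.9,[0,0,0],[0,0,0]],
    [0.9,[0,-0.6,0.1],[0,0,0]],
    [0.9,[0,-1.05,0.3],[0,0,0]],
    [0.9,[0,-1.0,0.44],[0,0,0]],
    [0.9,[0,-0.95,0.56],[0,0,0]],
    [0.9,[0,-0.87,0.67],[0,0,0]],
  ],
)

```text
time: 25.65
ee_pos: [0.4431, 0.3218, 0.1537]
tcp_rot: [178.3, -0.9, 85.5]
wrist_force: [1.1, -3.5, 5.7]
opening: 0.0153
```

```bash
python3 -c "
from plan import *
from look import *
plan([.4,.3,.1],86.2)
im=camera('side')['img'][...,::-1]; cv2.imwrite('pics/s25.png',cv2.resize(im[80:310,220:470],None,fx=2.6,fy=2.6))"
```

```text
t 25.65 pos [0.4431 0.3218 0.1537] rot [178.32  -0.9   85.48] open 0.0153 F [ 1.1 -3.5  5.7]
shift cm (tool) [-2.59 -4.28  5.2 ] turn [ 1.69 -0.89 -0.73]
```

View pics/s25.png

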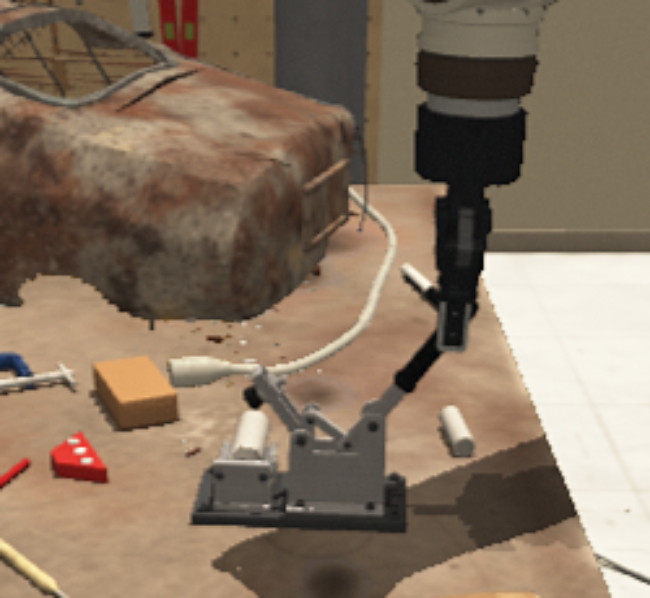

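play_rows(
  rows=[
    [0.9,[0,-0.85,0.83],[0,0,0]],
    [0.9,[0,-0.74,0.93],[0,0,0]],
    [0.9,[0,-0.62,1.0],[0,0,0]],
    [0.9,[0,-0.5,1.08],[0,0,0]],
  ],
)

```text
time: 26.1
ee_pos: [0.4145, 0.3237, 0.1203]
tcp_rot: [178.1, -1.1, 85.5]
wrist_force: [-5.0, -5.4, 5.9]
opening: 0.0151
```

```bash
python3 -c "
from plan import *
from look import *
plan([.4,.3,.1],86.2)
im=camera('side')['img'][...,::-1]; cv2.imwrite('pics/s26.png',cv2.resize(im[80:310,220:470],None,fx=2.6,fy=2.6))"
```

```text
t 26.1 pos [0.4145 0.3237 0.1203] rot [178.08  -1.08  85.46] open 0.0151 F [-5.  -5.4  5.9]
shift cm (tool) [-2.52 -1.33  1.94] turn [ 1.93 -1.07 -0.76]
```

View pics/s26.png

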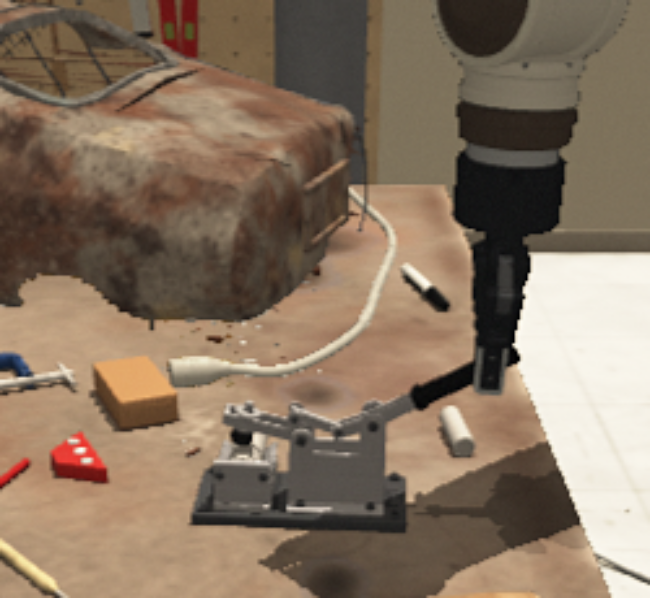

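play_rows(
  rows=[
    [0.9,[0,-0.35,1.1],[0,0,0]],
    [0.9,[0,-0.25,1.1],[0,0,0]],
    [0.9,[0,-0.1,1.2],[0,0,0]],
    [0.9,[0,0,1.2],[0,0,0]],
  ],
)

```text
time: 26.55
ee_pos: [0.404, 0.3245, 0.0773]
tcp_rot: [178.3, -1.2, 85.6]
wrist_force: [-4.0, -3.2, 2.8]
opening: 0.0154
```

```bash
python3 -c "
from plan import *
from look import *
plan([.4,.3,.1],86.2)
im=camera('side')['img'][...,::-1]; cv2.imwrite('pics/s27.png',cv2.resize(im[80:310,220:470],None,fx=2.6,fy=2.6))"
```

```text
t 26.55 pos [0.404  0.3245 0.0773] rot [178.3   -1.19  85.59] open 0.0154 F [-4.  -3.2  2.8]
shift cm (tool) [-2.42 -0.14 -2.33] turn [ 1.71 -1.18 -0.62]
```

View pics/s27.png

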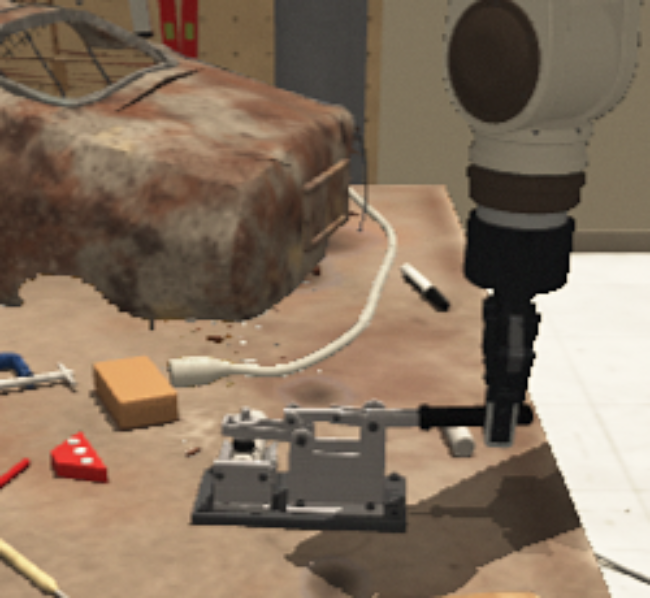

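play_rows(
  rows=[
    [0.9,[0,0,0.4],[0,0,0]],
  ],
)

```text
time: 26.7
ee_pos: [0.4037, 0.3244, 0.0717]
tcp_rot: [178.3, -1.2, 85.6]
wrist_force: [0.9, -1.6, -0.3]
opening: 0.0151
```

play_rows(
  rows=[
    [0.9,[0,0,0.4],[0,0,0]],
  ],
)

```text
time: 26.8
ee_pos: [0.4039, 0.3247, 0.07]
tcp_rot: [178.3, -1.2, 85.6]
wrist_force: [-15.0, -12.8, 41.6]
opening: 0.0153
```

play_rows(
  rows=[
    [0.9,[0,0,0.4],[0,0,0]],
  ],
)

```text
time: 26.9
ee_pos: [0.4039, 0.3248, 0.07]
tcp_rot: [178.2, -1.3, 85.6]
wrist_force: [-18.4, -15.7, 43.1]
opening: 0.0153
```

play_rows(
  rows=[
    [0.9,[0,0,-0.1],[0,0,0]],
    [0.6,[0,0,0],[0,0,0]],
    [0.4,[0,0,0],[0,0,0]],
    [0.4,[0,0,0],[0,0,0]],
    [0.4,[0,0,-1],[0,0,0]],
    [0.4,[0,0,-3],[0,0,0]],
    [0.4,[0,0,-4],[0,0,0]],
    [0.4,[0,-2,-4],[0,0,0]],
    [0.4,[-3,-2,-2],[0,0,0]],
    [0.4,[-4,-2,0],[0,0,0]],
    [0.4,[-4,-2,0],[0,0,0]],
    [0.4,[-3,0,0],[0,0,0]],
  ],
)

```text
time: 28.1
ee_pos: [0.3057, 0.1879, 0.2155]
tcp_rot: [178.1, -1.6, 85.8]
wrist_force: [2.0, -0.0, 1.0]
opening: 0.051
```

```bash
python3 -c "
from tubechk import *
tc('28'); plan([.4,.3,.1],86.2)
im=cv2.imread('pics/side28.png'); cv2.imwrite('pics/s28.png',cv2.resize(im[180:310,260:450],None,fx=4,fy=4))"
```

```text
t 28.2 pos [0.3068 0.187  0.2157] rot [178.04  -1.62  85.66] open 0.0516 F [1.1 0.3 0.4]
shift cm (tool) [11.64  8.02 12.19] turn [ 1.97 -1.61 -0.57]
```

View pics/m28.png

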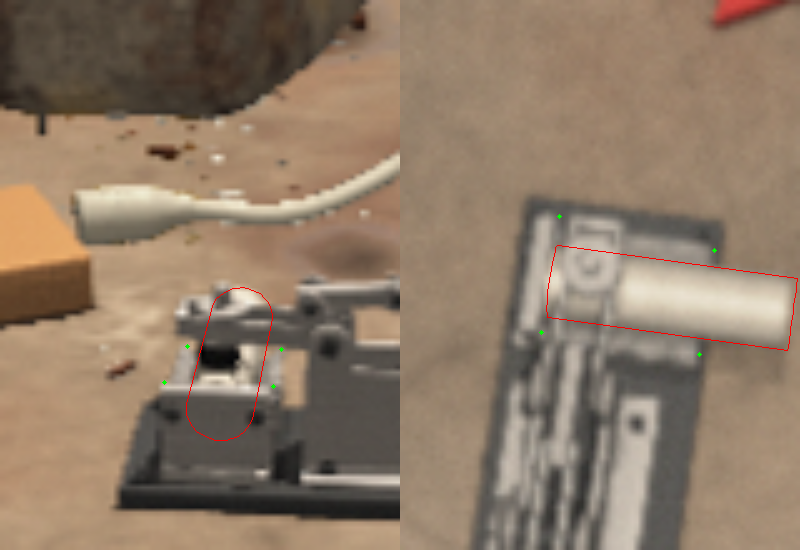

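View pics/s28.png

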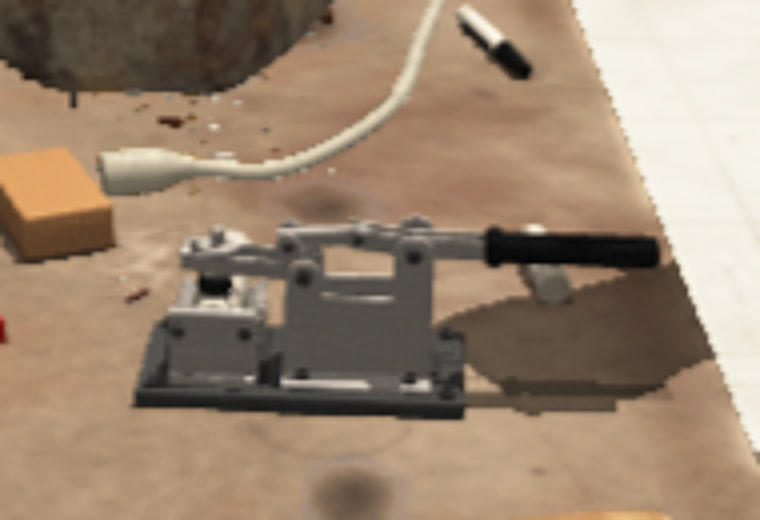

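The lever lies level as it did at the start and stays shut without the gripper. The foot is on the tube, and the tube is still on the home outline against the stop. Handing in.

```bash
python3 -c "
from workcell import *
print(job_done())"
```

```text
the job is handed in; nothing more can be done
None
```

The tube is clamped in the jig and the job was handed in at about 28 s of the 67 s allowed; no verdict came back.

- **Opening:** I gripped the clamp lever and swung it up to its open stop.
- **Placing:** I picked the larger tube by one end, turned it a quarter turn and laid it in the vee. I slid it to the stop in 1 mm steps, which met about 10 N.
- **Re-seating:** After letting go I nudged the tube's end again. It stood firm at about 8 N, so it was against the stop.
- **Closing:** I swung the lever shut to its hard stop, let go and backed the arm well clear.

**Last checks:**
- The pictures show the lever level as at the start, and it stays shut on its own. The foot is down on the tube, and the tube matches the predicted home outline to within a pixel or so (about 2 mm).
- I did not measure the lever angle or the foot's force; I judged both by sight.

**What disagreed:**
- The gripper read 24.8 mm on the 27 mm tube. It also read about 0.7 mm low on the 16 mm lever, and the camera size matched the larger tube.
- The last push on the lever's hard stop peaked at about 43 N at the wrist, through the fingertips. The 40 N limit is for the arm and the gripper's body, so I don't expect it to count.
- I moved nothing near the magnet square or the sanding block, but I did not measure their positions again at the end.

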